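# Shut the glazed case lid without a bang

### The arm

A 6-joint arm with a two-finger parallel gripper is mounted at the origin on a cart in front of the work surface, level with it; the furniture and walls round the work are solid. World frame = base frame: x ahead of the robot, y to its left, z up, the work surface at z = 0. Lengths are in mm, angles in rad, forces in N, time in s.
With the tool pointing down it reaches from about 375 to 825 mm from the base axis. Payload 5.5 kg.
Tool frame: the origin (TCP) lies on the front face of the gripper's body, between the roots of the fingers; the fingertips stand 73 mm ahead of it and the grasp point (between the pads) lies 54 mm ahead of it (env.grip_depth is the z of the grasp point in the tool frame, in mm); z points along the fingers, y is the direction in which the jaws open and shut (so a half turn about z gives the same grasp; the last joint's range is limited). The gripper opens to 85 mm and grips with 20 to 120 N. Pads are 22 mm wide; open, the fingers measure 114 mm over their backs; the gripper's body (76 mm by 85 mm) begins 54 mm behind the grasp point. The pads swing forward as they close: fully open they stand 13 mm farther back than shut.
Start: joints at [1.311, 0.314, -0.047, 1.21, 0, 1.571], TCP at [154.129, 579.861, 303.899] pointing down, gripper open.
Joint ranges: [-2.67, 2.67], [-0.69, 1.73], [-1.03, 1.25], [-2.08, 2.16], [-1.42, 1.45], [-3.14, 3.14]. Speed limits (rad/s): [2.39, 2.39, 3.01, 3.14, 3.14, 3.14].

### API

Orientations are given as a 3x3 rotation matrix whose columns are the frame's x, y, z axes.
In Python, from station import env gives the robot as it stands.
- The arm moves only by the tool move_arm, never from a script. Its argument "series" is a list of rows, each an object of numbers: "tx", "ty", "tz": the shift along the tool's x, y, z in mm; "ax", "ay", "az": the turn, a rotation vector about the tool's x, y, z in rad; "claw": the finger opening in mm, from 0 to 85.4. In form: [{"tx": .., "ty": .., "tz": .., "ax": .., "ay": .., "az": .., "claw": ..}, ...]. A call has 1 to 5 rows; each row shifts and turns the commanded pose from where the row before left it, along the tool's axes as they then stand; what a row does not reach is not made up. A row lasts 1/10 s, in which the tool goes at most 50 mm and 8.59 degrees, less where a joint would pass 70% of its speed; a pose out of reach is approached as far as the arm can. A call is refused whole if a number of a shift passes 50 or a number of a turn 0.15, either way. A call with a gripper value outside its range is refused whole. The fingers move at their own pace and stop on an object; "force" is the grip in N (left out, the last holds). Time passes only in rows, so rows that do not move let the fingers close. It gives the time, the measured TCP pose, the force and the opening at its end, in the units of the state.
- env.get_state(): the state, without advancing time (a new reading comes with each control period).
- env.read_camera(name): name is "scene" or "top" or "wrist"; returns a dict with "pixels" (400x640x3 uint8, red, green, blue), "mtx" (3x3 intrinsics, pixels), "camera_from_world" (4x4, takes a point from world to camera coordinates); the wrist camera has in their place "T_tool_cam" (4x4, takes a point from camera to tool coordinates, whose origin is the TCP and whose axes are the flange's). Camera axes: x right, y up, looking along -z (the intrinsics and any distortion apply to the point x, -y, -z); pixel columns grow to the right and rows downward; lengths in mm; the calibration is good to about 2 mm. A picture is of the moment at which its call begins: read the wrist's pose just before it. There is no depth.
- env.hand_in(): hands the job in, once; it reports no verdict.
Trained networks look in the newest picture that a camera, given by its name, has taken for a name from the list of things; names that differ only in an ending like _2 or _b are one class to them, and where a whole thing is asked for, a point or a joint stands for the part that bears it (a point fixed in the world has none). Each returns a list of dicts, best first, with "p" (0 to 1); they miss things now and then, are a little off and sometimes report something else, mostly with a low value. They report only what shows in the picture. A call takes as long as a camera call.
- env.look_for(camera, name): "position" ([x, y, z] in mm, in the coordinates of the camera as it stood for that picture, good to about 4 mm: the middle of the surface that is visible of it).
The state is a dict: "t": time; "q": joint angles; "joint_vel": joint speeds; "effort": joint torques, N m; "position": TCP position; "tool_rot": TCP orientation; "contact_force": force on the tool from outside, world axes, zero at the start; "wrist_torque": the same for the moment, N m; "grip_width": opening from 0.0 (shut) to 1.0 (fully open).
Only numpy, scipy, OpenCV 4.12 (cv2) and the standard library are available. Lean on these libraries where they do the work, as an engineer would, in place of code of your own. Each camera call takes 0.05 s, during which the arm holds its last target.

### The job

The glazed lid of the wooden parts case stands open: tip it forward past its balance point, catch it on a finger as it falls, and let it down gently on that finger until it is fully shut, so that no bang cracks the pane or shakes the parts inside. Nothing is to be gripped or picked up, only pushed and held up with the fingers from outside; leave the things in and round the case where they are, and finish clear of the case.

Things in the scene. Friction and masses are not known exactly. Their poses are not given: they have to be found in the camera images.
- case: Wooden parts case with a glazed lid, fixed to the bench. Origin: centre of its underside; x from the front wall (at -65 mm) to the hinges (at +65 mm), y to the left seen from the front, z up. Box 130 (x) by 180 (y) mm, rim 95 mm high; a foot moulding 12 mm high stands out 5 mm all round; low on the front a brass drawer knob 14 mm out (stays shut). Inside, a tray floor at 66 mm with three compartments side by side along y
- lid (a joint): Angle of the lid (rad): 0 shut, 1.57 upright, 1.85 leaning back on its hinge stops; starts between 1.52 and 1.85. It balances at about 1.48 and the slightly stiff hinge lets it stand between about 1.36 and 1.6; above that it sinks back onto the stops, below it falls, slowly at first (about 2 s from 1.3 to shut), and lands at over 1.1 rad/s if nothing holds it. Lid 0.19 to 0.25 kg
- lid_hinge (a point): Middle of the hinge line, at the top of the case's back wall, 95 mm above the bench; the lid turns about the case's y axis here. The lid is a wooden frame with a glass pane, 144 mm from hinge line to free edge, 180 mm wide, 14 mm thick
- lid_edge (a point): Point on the lid: middle of the lower (inner) corner of its free front edge, 144 mm from the hinge line; the outer face is 14 mm beyond. Axes turn with the lid: x from free edge to hinges, z out of the outer (upper) face. Shut, the flat underside lies on the rim and this edge overhangs the case's front wall by 14 mm, so a finger in front of the case can hold the lid up from below until it is shut
- part_tin: Round metal tin with a green glass top, 28 mm across, 12 mm high, in the left compartment, towards the hinges; in the case, loose; origin at the centre of its underside, z up. To be left where it is
- dark_tin: Round metal tin with a dark glass top, 28 mm across, 12 mm high, in the left compartment, towards the front; in the case, loose; origin at the centre of its underside, z up. To be left where it is
- jaw_holder: Small two-jaw steel holder on rods, 31 x 67 x 11 mm, in the middle compartment; in the case, loose; origin at the centre of its underside, z up. To be left where it is
- lidded_tin: Round metal tin with a perforated lid, 35 mm across, 12 mm high, in the right compartment; in the case, loose; origin at the centre of its underside, z up. To be left where it is
- loupe: Black eye loupe standing on its flared cup, 42 mm across, 35 mm high, loose on the bench, a few cm or more from the case; origin at the centre of its underside, z up. To be left where it is
- spool: Wooden thread spool, 28 mm across, 30 mm high, loose on the bench, a few cm or more from the case; origin at the centre of its underside, z up. To be left where it is
- blower: Dark rubber hand blower on its foot, bulb 51 mm across, nozzle up, 116 mm high, loose on the bench, a few cm or more from the case; origin at the centre of its underside, z up. To be left where it is
- gauge: Small round metal dial gauge with a short stem, lying flat, 70 x 49 x 12 mm, loose on the bench, a few cm or more from the case; origin at the centre of its underside, z up. To be left where it is

How it is judged (in metres and radians):
On the way, in this order (a step that is already met when the one before it is completed fails the run):
1. the lid has been tipped forward past its balance point (value of joint lid below 1.3 rad).
2. the lid has been caught: it rests lightly (under 10 N) on the fingers, still open, and no longer falls (contact force between the fingers and lid between 0.15 and 10 N and value of joint lid between 0.1 and 1.1 rad and velocity of joint lid above -0.7 rad/s), for 0.2 s.
3. the lid is shut (value of joint lid below 0.02 rad), for 0.2 s.
At the end, for the whole second after the job is handed in: The lid lies fully shut (within 0.02 rad, 3 mm at its front edge) and at rest, the things in the case and round it are within 15 mm of where they stood, and the robot is clear of everything (value of joint lid below 0.02 rad and velocity of joint lid above -0.05 rad/s and distance of each of part_tin, dark_tin, jaw_holder, lidded_tin, loupe, spool, blower, gauge from where it was at the start of the episode below 0.015 m); the robot touches nothing.
It fails at once if the lid bangs down: it turns faster than 0.8 rad/s (0.12 m/s at its edge) in its last 0.1 rad (value of joint lid below 0.1 rad and velocity of joint lid below -0.8 rad/s).
It fails at once if the lid is squeezed or pressed hard (over 20 N) (contact force between the fingers and lid above 20 N).
It fails at once if the case is struck or pressed hard (over 25 N) (contact force between the arm and case above 25 N).
It fails at once if something in the case is picked up or shifted (distance of any of part_tin, dark_tin, jaw_holder, lidded_tin from where it was at the start of the episode above 0.015 m).
It fails at once if something beside the case is picked up or shifted (distance of any of loupe, spool, blower, gauge from where it was at the start of the episode above 0.015 m).
It also fails if it takes over 45 s, if anything falls off the work surface, if the arm or the gripper's body presses on something with over 40 N, if the wrist force passes 120 N, or if a joint passes its speed limit or range.

## Working session

There is one attempt and no reset: what is moved stays moved. The work goes in short steps, Python scripts to look and compute and a tool call to move; the robot and the scene stay as the last step left them, time stands still between calls to the robot, and variables do not carry over. Pictures are saved under pics/ and viewed, and the job is handed in when it is done.

Besides the shell and the picture viewer there is one more tool, called after "Request:" as a command line: name --argument value ..., lists and objects as JSON in quotes. move_arm: Moves the arm, as the interface text tells. Its arguments: {"type":"object","properties":{"series":{"type":"array"},"force":{"type":"number"}},"required":["series"]}

```bash
ls; mkdir -p pics; python3 - <<'E'
from station import env
import cv2,numpy as np
np.set_printoptions(precision=3,suppress=True)
s=env.get_state(); print(s)
for c in ("scene","top","wrist"):
    r=env.read_camera(c); cv2.imwrite(f"pics/{c}0.png",r["pixels"][...,::-1])
    print(c,r["mtx"].tolist()); print(r.get("camera_from_world",r.get("T_tool_cam")))
E
```

```text
pics
{'t': 0.0, 'q': array([ 1.311,  0.314, -0.048,  1.21 ,  0.   ,  1.571]), 'joint_vel': array([-0.001, -0.   ,  0.002,  0.   , -0.001,  0.   ]), 'effort': array([ -0.004, -53.958,  33.976,   0.019,  -0.   ,   0.   ]), 'position': array([154.007, 579.435, 303.033]), 'tool_rot': array([[-0.966,  0.257, -0.   ],
       [ 0.257,  0.966, -0.002],
       [ 0.   , -0.002, -1.   ]]), 'contact_force': array([ 0.705, -0.943, -0.071]), 'wrist_torque': array([-0.008,  0.024, -0.035]), 'grip_width': 1.00431068051932}
scene [[365.27648976797525, 0.0, 317.99765140475984], [0.0, 365.27648976797525, 198.8025894330084], [0.0, 0.0, 1.0]]
[[  -0.693   -0.721   -0.007  228.518]
 [   0.384   -0.377    0.843 -324.472]
 [  -0.611    0.581    0.538 -474.062]
 [   0.       0.       0.       1.   ]]
top [[499.4645151391292, 0.0, 319.71317893031016], [0.0, 499.4645151391292, 191.82313532512904], [0.0, 0.0, 1.0]]
[[  -0.026   -1.       0.013 -143.915]
 [   0.998   -0.025    0.061 -530.959]
 [  -0.061    0.015    0.998 -994.201]
 [   0.       0.       0.       1.   ]]
wrist [[330.83624885418544, 0.0, 324.3313922721003], [0.0, 330.83624885418544, 201.25458445178893], [0.0, 0.0, 1.0]]
[[  0.001   0.961   0.276  69.619]
 [  1.     -0.     -0.001  -0.349]
 [ -0.001   0.276  -0.961 -68.968]
 [  0.      0.      0.      1.   ]]
```

View pics/scene0.png

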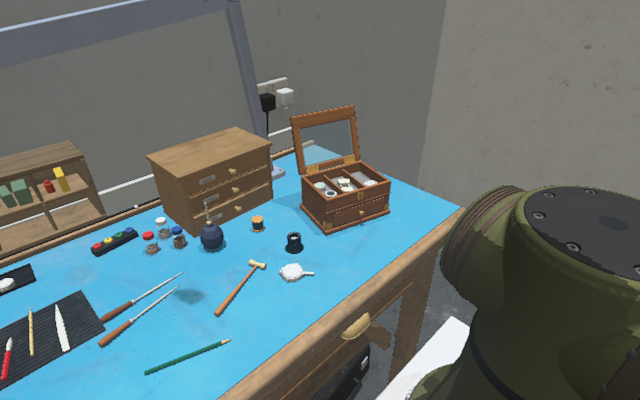

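View pics/top0.png

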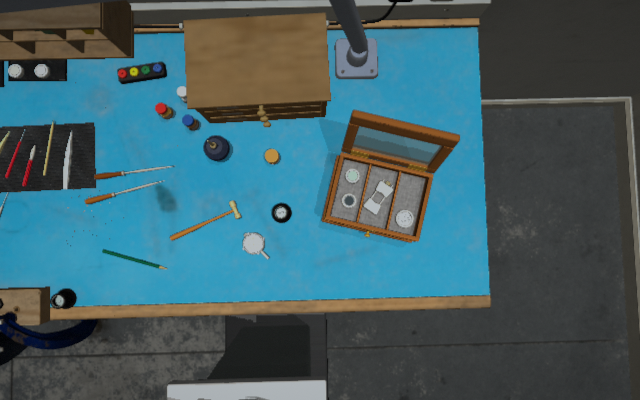

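View pics/wrist0.png

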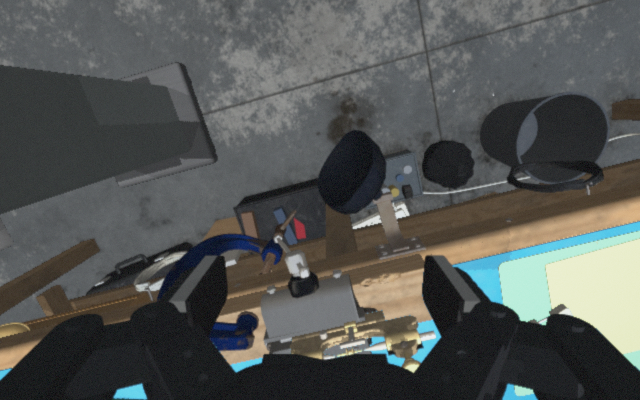

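```bash
cat > h.py <<'E'
from station import env
import cv2,numpy as np
np.set_printoptions(precision=3,suppress=True,linewidth=150)
def cam(c,png=None):
    s=env.get_state(); r=env.read_camera(c)
    if png: cv2.imwrite("pics/"+png,r["pixels"][...,::-1])
    if c=="wrist":
        T=np.eye(4);T[:3,:3]=s["tool_rot"];T[:3,3]=s["position"];W=T@r["T_tool_cam"]
    else: W=np.linalg.inv(r["camera_from_world"])
    return r,W,np.array(r["mtx"])
def px(W,K,P):
    p=np.linalg.inv(W)@np.append(P,1); return K[0,0]*p[0]/-p[2]+K[0,2],-K[1,1]*p[1]/-p[2]+K[1,2]
def ray(W,K,u,v):
    d=np.array([(u-K[0,2])/K[0,0],-(v-K[1,2])/K[1,1],-1]); return W[:3,3],W[:3,:3]@d
def onz(W,K,u,v,z):
    o,d=ray(W,K,u,v); return o+d*(z-o[2])/d[2]
E
python3 - <<'E'
from h import *
for c in ("scene","top","wrist"):
    r,W,K=cam(c); print(c,"pos",W[:3,3])
    for n in "case lid lid_edge part_tin dark_tin jaw_holder lidded_tin loupe spool blower gauge".split():
        for d in env.look_for(c,n)[:2]:
            P=(W@np.append(d["position"],1))[:3]
            print(" ",n,round(d["p"],2),P.round(),np.round(px(W,K,P)))
E
```

```text
scene pos [ -6.624 318.05  530.13 ]
  case 0.88 [ 569. -266.   91.] [328. 171.]
  lid 0.85 [ 599. -286.  165.] [326. 138.]
  lid 0.46 [ 516. -269.   74.] [344. 184.]
  lid_edge 0.88 [ 601. -281.  164.] [324. 139.]
  dark_tin 0.57 [ 507. -206.   73.] [329. 195.]
  jaw_holder 0.48 [ 519. -270.   74.] [344. 183.]
  lidded_tin 0.6 [ 474. -318.   78.] [370. 182.]
  loupe 0.67 [ 506. -205.   72.] [329. 196.]
  loupe 0.64 [480. -68.  14.] [293. 246.]
  spool 0.6 [599. -57.  17.] [257. 224.]
  spool 0.44 [ 567. -262.   92.] [328. 171.]
  blower 0.62 [608.  49.  39.] [213. 234.]
  blower 0.38 [ 567. -264.   91.] [328. 171.]
top pos [ 465.451 -142.647 1026.68 ]
  case 0.62 [ 560. -277.   95.] [383. 170.]
  lid 0.94 [ 602. -294.  178.] [400. 140.]
  lid_edge 0.93 [ 599. -293.  179.] [399. 142.]
  lid_edge 0.74 [ 560. -279.   94.] [385. 170.]
  part_tin 0.65 [ 555. -218.   79.] [351. 174.]
  dark_tin 0.45 [ 504. -211.   78.] [349. 201.]
  jaw_holder 0.59 [ 513. -272.   76.] [380. 196.]
  jaw_holder 0.46 [426. -23.  12.] [254. 244.]
  lidded_tin 0.83 [ 471. -316.   77.] [404. 217.]
  loupe 0.88 [487. -80.  25.] [282. 212.]
  loupe 0.51 [ 566. -281.   97.] [385. 167.]
  spool 0.54 [597. -64.  31.] [273. 158.]
  blower 0.9 [615.  45.  52.] [215. 148.]
  blower 0.35 [599. -62.  32.] [271. 157.]
wrist pos [ 86.749 597.386 372.852]
```

The scene view shows the case at about (345,190) with its lid standing open. In the top view the case is around (380,190) and the lid around (400,140). I'll zoom in to get the corners.

```bash
python3 - <<'E'
import cv2
a=cv2.imread("pics/top0.png")[100:255,310:470]; cv2.imwrite("pics/topz.png",cv2.resize(a,None,fx=4.8,fy=3.8 if 0 else 4.8,interpolation=cv2.INTER_CUBIC)[:600*2][:600+144])
a=cv2.imread("pics/top0.png")[105:245,315:465]; cv2.imwrite("pics/topz.png",cv2.resize(a,None,fx=4,fy=4,interpolation=cv2.INTER_CUBIC))
a=cv2.imread("pics/scene0.png")[100:240,280:400]; cv2.imwrite("pics/scenez.png",cv2.resize(a,None,fx=4,fy=4,interpolation=cv2.INTER_CUBIC))
E
```

```text
(no output)
```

View pics/topz.png

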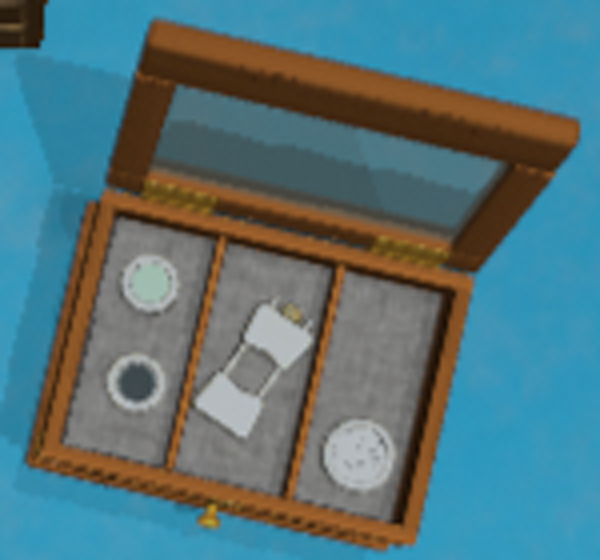

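View pics/scenez.png

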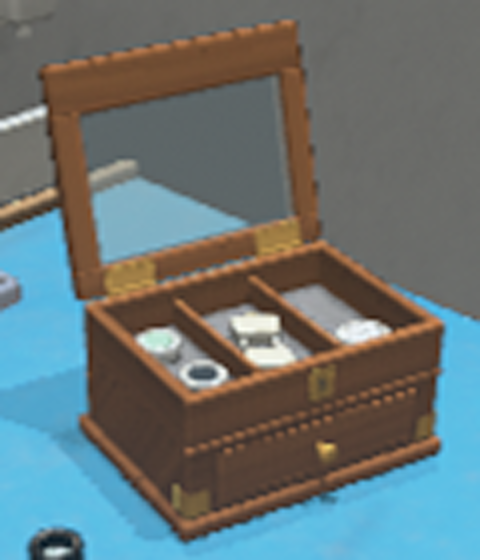

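```bash
cat > fit.py <<'E'
from h import *
from scipy.optimize import least_squares
def model(p):
    x,y,th,a=p; c,s=np.cos(th),np.sin(th)
    R=np.array([[c,-s,0],[s,c,0],[0,0,1]]);t=np.array([x,y,0])
    w=lambda P:R@np.array(P,float)+t
    def lid(r,yy,n): # r from hinge along lid, n outward
        # shut a=0: lid along -x from hinge, outward +z
        return w([65-r*np.cos(a)+n*np.sin(a),yy,95+r*np.sin(a)+n*np.cos(a)])
    return w,lid
E
python3 - <<'E'
from fit import *
rs,Ws,Ks=cam("scene"); rt,Wt,Kt=cam("top")
sz=lambda x,y:np.array([280+(x+.5)/4-.5,100+(y+.5)/4-.5]); tz=lambda x,y:np.array([315+(x+.5)/4-.5,105+(y+.5)/4-.5])
obs=[("s",("w",-65,90,95),sz(187,402)),("s",("w",-65,-90,95),sz(440,325)),("s",("w",-70,90,0),sz(183,538)),("s",("w",-70,-90-5,0),sz(437,450)),
("t",("w",-65,-90,95),tz(408,530)),("t",("w",65,-90,95),tz(470,283)),("t",("w",-65,90,95),tz(48,452)),
("s",("l",144,90,14),sz(42,68)),("s",("l",144,-90,14),sz(297,22)),
("t",("l",144,90,14),tz(155,20)),("t",("l",144,-90,14),tz(580,120))]
def res(p):
    w,l=model(p[:4]);o=[]
    for c,q,uv in obs:
        P=w(q[1:]) if q[0]=="w" else l(*q[1:])
        o.append(px(*( (Ws,Ks) if c=="s" else (Wt,Kt)),P)-uv)
    return np.array(o).ravel()
r=least_squares(res,[515,-270,-.25,1.7],loss="soft_l1")
print(r.x); print(r.fun.reshape(-1,2))
np.save("p.npy",r.x)
w,l=model(r.x)
for nm,W,K,(x0,y0,x1,y1) in(("scene",Ws,Ks,(280,100,400,240)),("top",Wt,Kt,(315,105,465,245))):
    im=cv2.imread(f"pics/{nm}0.png")[y0:y1,x0:x1]; im=cv2.resize(im,None,fx=4,fy=4)
    def line(A,B,col):
        f=lambda P:tuple(int(v) for v in ((np.array(px(W,K,P))-[x0,y0]+.5)*4-.5))
        cv2.line(im,f(A),f(B),col,1)
    R=[(-65,90,95),(-65,-90,95),(65,-90,95),(65,90,95)]
    F=[(-70,95,0),(-70,-95,0),(70,-95,0),(70,95,0)]
    for i in range(4):
        line(w(R[i]),w(R[(i+1)%4]),(0,255,0)); line(w(F[i]),w(F[(i+1)%4]),(255,255,0))
        for n,cc in((0,(0,0,255)),(14,(255,0,255))):
            L=[(0,90),(144,90),(144,-90),(0,-90)]; line(l(*L[i],n),l(*L[(i+1)%4],n),cc)
    cv2.imwrite(f"pics/ov_{nm}.png",im)
print("hinge",w([65,0,95]),"edge",l(144,0,0))
E
```

```text
[ 512.826 -266.093   -0.271    1.817]
[[-0.997 -0.776]
 [ 1.064 -1.069]
 [ 0.889  0.448]
 [ 0.871  0.644]
 [ 0.579  3.839]
 [ 0.993 -1.829]
 [-3.179 -0.115]
 [-1.406 -1.209]
 [-1.207 -1.619]
 [-1.419 -0.556]
 [ 0.625  1.477]]
hinge [ 575.461 -283.469   95.   ] edge [ 609.325 -292.864  234.646]
```

View pics/ov_scene.png

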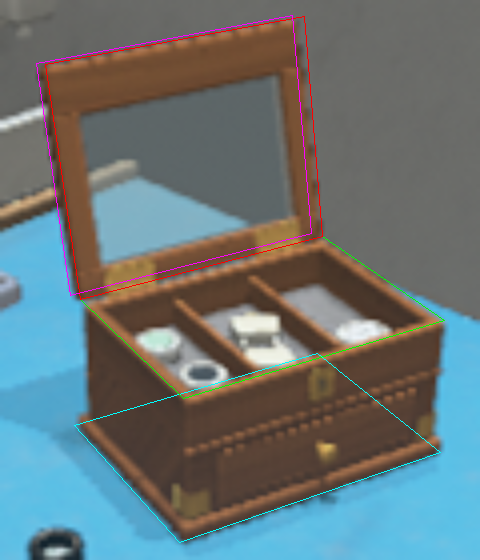

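View pics/ov_top.png

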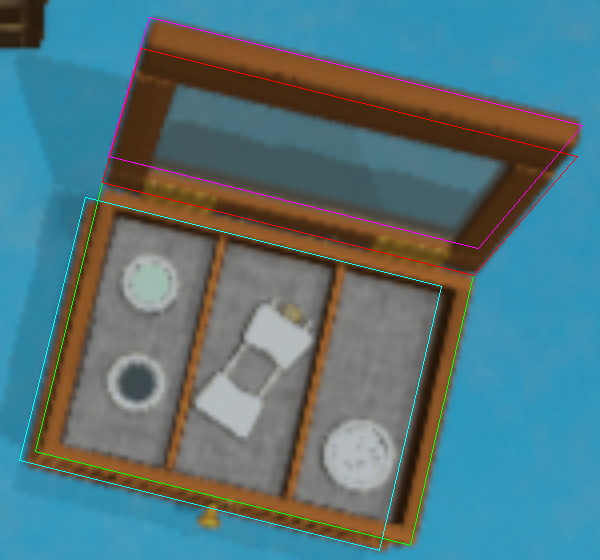

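The overlays match the rim and lid to about 2–3 mm, giving a lid angle of about 1.8 rad. My plan is to straddle the lid's free edge with the fingers half open. The rear finger tips it, the front finger catches it, and I then pitch the tool as the lid comes down. First I'll raise the arm and swing round.

Request:
move_arm --series '[{"tz":-30,"ty":-15,"claw":50},{"tz":-30,"ty":-15},{"tz":-30,"ty":-15},{"tz":-10,"ty":-15,"tx":-20},{"tx":-40,"az":0.075}]'

```text
invalid input at $.series[0]: expected keys tx, ty, tz, ax, ay, az, claw
```

Request:
move_arm --series '[{"tx":-40,"az":0.075},{"tx":-45,"ty":-2,"az":0.083},{"tx":-45,"ty":-2,"az":0.083},{"tx":-45,"ty":-2,"az":0.083},{"tx":-45,"ty":-2,"az":0.083}]'

```text
invalid input at $.series[0]: expected keys tx, ty, tz, ax, ay, az, claw
```

Request:
move_arm --series '[{"tx":-45,"ty":-2,"az":0.083},{"tx":-45,"ty":-2,"az":0.083},{"tx":-45,"ty":-2,"az":0.083},{"tx":-45,"ty":-2,"az":0.083},{"tx":-45,"ty":-2,"az":0.083}]'

```text
invalid input at $.series[0]: expected keys tx, ty, tz, ax, ay, az, claw
```

All the keys are required.

Request:
move_arm --series '[{"tx":0,"ty":-15,"tz":-30,"ax":0,"ay":0,"az":0,"claw":50},{"tx":0,"ty":-15,"tz":-30,"ax":0,"ay":0,"az":0,"claw":50},{"tx":0,"ty":-15,"tz":-30,"ax":0,"ay":0,"az":0,"claw":50},{"tx":-20,"ty":-15,"tz":-10,"ax":0,"ay":0,"az":0,"claw":50},{"tx":-40,"ty":0,"tz":0,"ax":0,"ay":0,"az":0.075,"claw":50}]'

```text
t: 2.55
position: [195.4, 506.3, 406.9]
tool_rot: [[-0.945, 0.326, 0.001], [0.326, 0.945, 0.004], [0.001, 0.004, -1.0]]
contact_force: [-0.5, 0.4, -0.9]
grip_width: 0.582
```

Request:
move_arm --series '[{"tx":-45,"ty":-2,"tz":0,"ax":0,"ay":0,"az":0.083,"claw":50},{"tx":-45,"ty":-2,"tz":0,"ax":0,"ay":0,"az":0.083,"claw":50},{"tx":-45,"ty":-2,"tz":0,"ax":0,"ay":0,"az":0.083,"claw":50},{"tx":-45,"ty":-2,"tz":0,"ax":0,"ay":0,"az":0.083,"claw":50},{"tx":-45,"ty":-2,"tz":0,"ax":0,"ay":0,"az":0.083,"claw":50}]'

```text
t: 3.05
position: [389.5, 389.5, 403.8]
tool_rot: [[-0.73, 0.684, 0.0], [0.684, 0.73, 0.0], [0.0, 0.0, -1.0]]
contact_force: [1.4, 1.0, -0.3]
grip_width: 0.587
```

```bash
python3 - <<'E'
from h import *
s=env.get_state(); print(s["t"],s["q"],s["position"],s["tool_rot"],s["grip_width"],np.hypot(*s["position"][:2]),np.arctan2(s["position"][1],s["position"][0]))
E
```

```text
3.05 [0.785 0.2   0.03  1.401 0.    1.538] [389.453 389.467 403.845] [[-0.73   0.684  0.   ]
 [ 0.684  0.73   0.   ]
 [ 0.     0.    -1.   ]] 0.5870671529317619 550.7792260356871 0.7854156840279842
```

Request:
move_arm --series '[{"tx":-45,"ty":-2,"tz":0,"ax":0,"ay":0,"az":0.08,"claw":50},{"tx":-45,"ty":-2,"tz":0,"ax":0,"ay":0,"az":0.08,"claw":50},{"tx":-45,"ty":-2,"tz":0,"ax":0,"ay":0,"az":0.08,"claw":50},{"tx":-45,"ty":-2,"tz":0,"ax":0,"ay":0,"az":0.08,"claw":50},{"tx":-45,"ty":-2,"tz":0,"ax":0,"ay":0,"az":0.08,"claw":50}]'

```text
t: 3.55
position: [518.4, 206.3, 403.8]
tool_rot: [[-0.406, 0.914, 0.0], [0.914, 0.406, 0.0], [0.0, 0.0, -1.0]]
contact_force: [0.3, -0.1, -0.3]
grip_width: 0.586
```

Request:
move_arm --series '[{"tx":-45,"ty":0,"tz":0,"ax":0,"ay":0,"az":0.08,"claw":50},{"tx":-45,"ty":0,"tz":0,"ax":0,"ay":0,"az":0.08,"claw":50},{"tx":-45,"ty":0,"tz":0,"ax":0,"ay":0,"az":0.08,"claw":50},{"tx":-45,"ty":0,"tz":0,"ax":0,"ay":0,"az":0.08,"claw":50},{"tx":-45,"ty":0,"tz":0,"ax":0,"ay":0,"az":0.08,"claw":50}]'

```text
t: 4.05
position: [575.4, -10.0, 403.8]
tool_rot: [[-0.018, 1.0, 0.0], [1.0, 0.018, -0.0], [-0.0, 0.0, -1.0]]
contact_force: [0.1, -0.1, 0.0]
grip_width: 0.585
```

```bash
python3 - <<'E'
from h import *
s=env.get_state(); print(s["t"],s["q"],s["position"],s["tool_rot"],s["grip_width"],np.hypot(*s["position"][:2]),np.arctan2(s["position"][1],s["position"][0]))
cam("wrist","wrist1.png")
E
```

```text
4.05 [-0.017  0.248  0.091  1.413 -0.     1.536] [575.415  -9.952 403.766] [[-0.018  1.     0.   ]
 [ 1.     0.018 -0.   ]
 [-0.     0.    -1.   ]] 0.5853612249152462 575.5012492464421 -0.01729332940780881
```

View pics/wrist1.png

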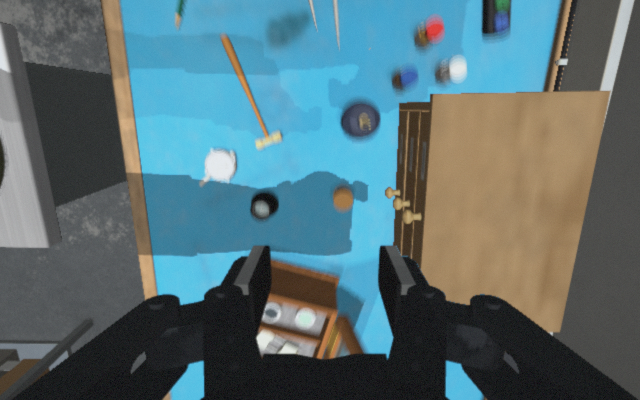

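Request:
move_arm --series '[{"tx":-40,"ty":0,"tz":0,"ax":0,"ay":0,"az":0.058,"claw":50},{"tx":-40,"ty":0,"tz":0,"ax":0,"ay":0,"az":0.058,"claw":50},{"tx":-40,"ty":0,"tz":0,"ax":0,"ay":0,"az":0.058,"claw":50},{"tx":-40,"ty":0,"tz":0,"ax":0,"ay":0,"az":0.058,"claw":50},{"tx":-40,"ty":0,"tz":0,"ax":0,"ay":0,"az":0.057,"claw":50}]'

```text
t: 4.6
position: [556.0, -207.9, 403.8]
tool_rot: [[0.267, 0.964, 0.0], [0.964, -0.267, -0.0], [0.0, 0.0, -1.0]]
contact_force: [-0.2, 0.2, -0.7]
grip_width: 0.584
```

```bash
python3 - <<'E'
from fit import *
s=env.get_state(); print(s["t"],s["q"],s["position"],s["tool_rot"],np.hypot(*s["position"][:2]))
r,W,K=cam("wrist","wrist2.png")
p=np.load("p.npy"); w,l=model(p)
im=cv2.imread("pics/wrist2.png")
def line(A,B,col):
    f=lambda P:tuple(int(v) for v in np.array(px(W,K,P)))
    cv2.line(im,f(A),f(B),col,1)
R=[(-65,90,95),(-65,-90,95),(65,-90,95),(65,90,95)]
for i in range(4):
    line(w(R[i]),w(R[(i+1)%4]),(0,255,0))
    for n,cc in((0,(0,0,255)),(14,(255,0,255))):
        L=[(0,90),(144,90),(144,-90),(0,-90)]; line(l(*L[i],n),l(*L[(i+1)%4],n),cc)
cv2.imwrite("pics/ov_w2.png",im)
E
```

```text
4.6 [-0.358  0.285  0.139  1.425  0.     1.483] [ 555.965 -207.908  403.849] [[ 0.267  0.964  0.   ]
 [ 0.964 -0.267 -0.   ]
 [ 0.     0.    -1.   ]] 593.5681451943029
```

View pics/ov_w2.png

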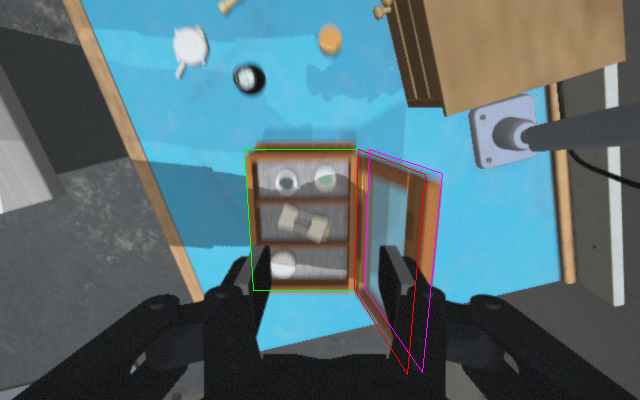

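View pics/wrist2.png

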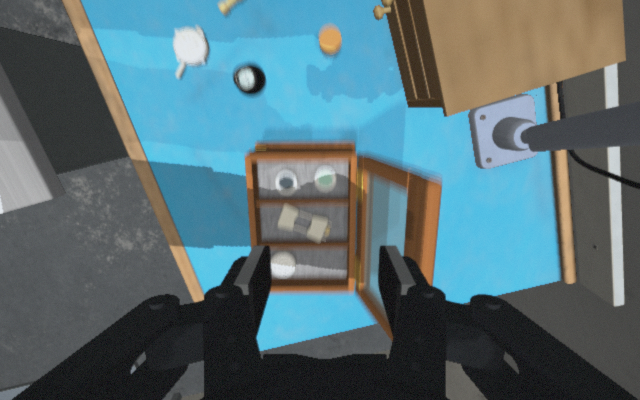

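```bash
cat > kin.py <<'E'
import numpy as np
from scipy.optimize import least_squares
D=[(.314,-.048,599.6,303.0),(.2,.03,550.8,403.85),(.248,.091,575.5,403.77),(.285,.139,593.57,403.85)]
E
python3 - <<'E'
from kin import *
d=np.array(D)
def f(p,d=d):
    a,L1,L2,H,o=p; q2,q3=d[:,0],d[:,1]
    r=a+L1*np.sin(q2)+L2*np.cos(q2-q3)+o*np.sin(q2-q3)
    z=H+L1*np.cos(q2)-L2*np.sin(q2-q3)+o*np.cos(q2-q3)
    return np.r_[r-d[:,2],z-d[:,3]]
for o in (0,):
    r=least_squares(lambda p:np.r_[f(np.r_[p,o])],[0,350,350,0]); print(r.x,r.fun)
E
```

```text
[ -11.22610552  618.33918424  442.53109987 -126.82646395] [-5.99161376 -3.02916267  2.14323768  6.87753908  1.55915257  0.46865329
 -0.3674964  -1.66030943]
```

Request:
move_arm --series '[{"tx":0,"ty":-20,"tz":0,"ax":-0.14,"ay":0,"az":0,"claw":50},{"tx":0,"ty":-20,"tz":0,"ax":-0.14,"ay":0,"az":0,"claw":50},{"tx":0,"ty":-20,"tz":0,"ax":-0.14,"ay":0,"az":0,"claw":50},{"tx":0,"ty":-10,"tz":0,"ax":-0.14,"ay":0,"az":0,"claw":50},{"tx":0,"ty":0,"tz":0,"ax":-0.14,"ay":0,"az":0,"claw":50}]'

```text
t: 5.15
position: [488.9, -187.6, 391.5]
tool_rot: [[0.264, 0.734, 0.625], [0.964, -0.201, -0.172], [-0.0, 0.649, -0.761]]
contact_force: [0.8, -0.7, 0.1]
grip_width: 0.588
```

```bash
python3 - <<'E'
from h import *
np.set_printoptions(precision=5)
s=env.get_state(); print(s["t"],repr(s["q"]),s["position"],s["tool_rot"],np.hypot(*s["position"][:2]))
E
```

```text
5.15 array([-0.41264, -0.32561, -0.69402,  0.50187,  0.09379,  1.4599 ]) [ 488.91438 -187.62715  391.48313] [[ 0.26435  0.7341   0.62547]
 [ 0.96443 -0.20109 -0.17158]
 [-0.00018  0.64858 -0.76114]] 523.6804568107943
```

```bash
cat > kin.py <<'E'
import numpy as np
from scipy.optimize import least_squares
from scipy.spatial.transform import Rotation as Ro
S=[([1.311,.314,-.048,1.21,0,1.571],[154.007,579.435,303.033]),
([.785,.2,.03,1.401,0,1.538],[389.453,389.467,403.845]),
([-.017,.248,.091,1.413,0,1.536],[575.415,-9.952,403.766]),
([-.358,.285,.139,1.425,0,1.483],[555.965,-207.908,403.849]),
([-0.41264, -0.32561, -0.69402,  0.50187,  0.09379,  1.4599 ],[ 488.91438,-187.62715,391.48313])]
def fk(p,q):
    a,L1,L2,h,o,d4,dT=p
    Rz=lambda t:Ro.from_euler('z',t); Ry=lambda t:Ro.from_euler('y',t)
    R1=Rz(q[0]); t=np.array([a,0,h])
    A=Ry(q[1]); t=t+A.apply([0,0,L1]); B=Ry(q[1]-q[2]); t=t+B.apply([L2,0,o]); C=Ry(q[1]-q[2]+q[3])
    t=t+C.apply([d4,0,0]); Dd=C*Rz(q[4]); t=t+Dd.apply([dT,0,0])
    return R1.apply(t),(R1*Dd).apply([1,0,0])
def fit(S=S):
    f=lambda p:np.r_[np.ravel([fk(p,q)[0]-np.array(x) for q,x in S]),(p-[0,350,350,250,0,80,200])*.003]
    return least_squares(f,[0,350,350,250,0,80,200.])
E
python3 - <<'E'
from kin import *
np.set_printoptions(precision=3,suppress=True)
r=fit();print(r.x);print(r.fun[:-7].reshape(-1,3)); print(fk(r.x,S[4][0])[1])
E
```

```text
[ -0.993 521.796 441.699 284.183  75.61  133.37  258.306]
[[ 0.008 -0.004  0.04 ]
 [ 0.117 -0.207 -0.152]
 [-0.007  0.169  0.189]
 [ 0.032 -0.102 -0.049]
 [ 0.009 -0.003 -0.028]]
[ 0.625 -0.172 -0.761]
```

```bash
cat > plan.py <<'E'
from h import *
from fit import model
from kin import fit as kfit, fk
P=np.load("p.npy"); w,l=model(P); th=P[2]
cx=np.array([np.cos(th),np.sin(th),0]); cy=np.array([-np.sin(th),np.cos(th),0]); up=np.array([0,0,1.])
def axes(phi): # tool axes
    z=np.cos(phi)*cx-np.sin(phi)*up; y=np.sin(phi)*cx+np.cos(phi)*up
    return np.column_stack([cy,y,z])
TIP=72
def push(a,phi,d=14,g=50,yc=0,ext=0): # rear pad at outer corner
    R=axes(phi); return l(144,yc,14)-(g/2-ext)*R[:,1]-(TIP-d)*R[:,2],R
def hold(a,phi,d=12,g=50,yc=0):
    R=axes(phi); return lidp(a)(144,yc,0)+(g/2)*R[:,1]-(TIP-d)*R[:,2],R
def lidp(a): return model([P[0],P[1],P[2],a])[1]
def push(a,phi,d=14,g=50,yc=0):
    R=axes(phi); return lidp(a)(144,yc,14)-(g/2)*R[:,1]-(TIP-d)*R[:,2],R
LO=np.array([-2.67,-.69,-1.03,-2.08,-1.42,-3.14]);HI=np.array([2.67,1.73,1.25,2.16,1.45,3.14])
K_=None
def ik(T,z,q0=(-.4,-.3,-.5,.6,.1)):
    global K_
    if K_ is None: K_=kfit().x
    def f(q):
        t,zz=fk(K_,list(q)+[0]); return np.r_[(t-T)/100,(zz-z)*3]
    from scipy.optimize import least_squares
    s=least_squares(f,q0,bounds=(LO[:5],HI[:5])); return s.x,np.abs(s.fun[:3]*100).max(),np.abs(s.fun[3:]/3).max()
def delta(T0,R0,T1,R1):
    from scipy.spatial.transform import Rotation as Ro
    return R0.T@(T1-T0), Ro.from_matrix(R0.T@R1).as_rotvec()
E
python3 - <<'E'
from plan import *
print("push")
for a,ph in((1.85,1.571),(1.7,1.571),(1.57,1.571),(1.4,1.4),(1.28,1.28)):
    T,R=push(a,ph); q,e,e2=ik(T,R[:,2]); print(a,ph,T,q,round(e,2),round(e2,3))
print("hold")
for a,ph in((1.05,1.28),(.8,1.15),(.6,1.05),(.4,.95),(.2,.85),(0,.785),(0,.6),(0,1.0),(-.1,.785)):
    T,R=hold(a,ph); q,e,e2=ik(T,R[:,2]); print(a,ph,T,q,round(e,2),round(e2,3))
E
```

```text
push
1.85 1.571 [ 602.591 -290.996  287.57 ] [-0.45   0.453  0.117  1.235 -0.   ] 0.0 0.0
1.7 1.571 [ 582.638 -285.46   294.001] [-0.456  0.411  0.069  1.229 -0.   ] 0.0 0.0
1.57 1.571 [ 564.762 -280.501  297.016] [-0.461  0.375  0.023  1.219 -0.   ] 0.0 0.0
1.4 1.4 [ 531.932 -271.393  292.191] [-0.488  0.194 -0.242  0.968  0.037] 0.0 0.0
1.28 1.28 [ 509.497 -265.17   285.365] [-0.511  0.079 -0.416  0.793  0.068] 0.0 0.0
hold
1.05 1.28 [ 512.92  -266.119  284.558] [-0.509  0.086 -0.41   0.791  0.068] 0.0 0.0
0.8 1.15 [ 477.158 -256.198  263.277] [-0.546 -0.04  -0.633  0.571  0.111] 0.0 0.0
0.6 1.05 [ 453.066 -249.515  240.793] [-0.579 -0.115 -0.799  0.386  0.152] 0.0 0.0
0.4 0.95 [ 433.619 -244.12   214.423] [-0.615 -0.157 -0.958  0.178  0.198] 0.0 0.0
0.2 0.85 [ 419.408 -240.177  185.185] [-0.657 -0.135 -1.03   0.05   0.254] 8.07 0.034
0 0.785 [ 412.83  -238.352  155.094] [-0.693 -0.066 -1.03   0.004  0.304] 17.54 0.079
0 0.6 [ 402.586 -235.51   149.512] [-0.803 -0.036 -1.03  -0.042  0.472] 39.07 0.165
0 1.0 [ 425.734 -241.932  158.996] [-0.612 -0.06  -1.008  0.079  0.182] 0.0 0.0
-0.1 0.785 [ 413.524 -238.545  140.718] [-0.694 -0.027 -1.03  -0.022  0.307] 19.65 0.085
```

```bash
python3 - <<'E'
import plan; from plan import *
plan.TIP=71
print("push")
for a,ph in((1.85,1.571),(1.57,1.571),(1.4,1.4),(1.28,1.28)):
    T,R=push(a,ph,g=60); q,e,e2=ik(T,R[:,2]); print(a,ph,T,q,round(e,2),round(e2,3))
print("hold")
for g in (60,65):
  for a,ph in((.95,1.28),(.6,1.15),(.4,1.1),(.2,1.1),(0,1.1),(-.1,1.1),(0,1.05),(-.1,1.05)):
    T,R=hold(a,ph,g=g,d=10); q,e,e2=ik(T,R[:,2]); print(a,ph,T,q,round(e,2),round(e2,3), "clr",g*np.cos(ph-a)-10*np.sin(ph-a)-14)
E
```

```text
push
1.85 1.571 [ 597.773 -289.659  286.571] [-0.451  0.444  0.101  1.228 -0.   ] 0.0 0.0
1.57 1.571 [ 559.944 -279.165  296.017] [-0.462  0.366  0.008  1.213 -0.   ] 0.0 0.0
1.4 1.4 [ 527.347 -270.122  290.356] [-0.489  0.187 -0.255  0.962  0.037] 0.0 0.0
1.28 1.28 [ 505.158 -263.966  282.974] [-0.513  0.073 -0.429  0.786  0.069] 0.0 0.0
hold
0.95 1.28 [ 505.588 -264.085  279.172] [-0.512  0.076 -0.434  0.778  0.069] 0.0 0.0 clr 39.52211032775453
0.6 1.15 [ 463.313 -252.357  244.242] [-0.555 -0.049 -0.689  0.526  0.115] 0.0 0.0 clr 31.924599034263757
0.4 1.1 [ 446.756 -247.764  219.048] [-0.575 -0.078 -0.8    0.397  0.136] 0.0 0.0 clr 25.448354364692392
0.2 1.1 [ 438.568 -245.493  191.58 ] [-0.582 -0.058 -0.855  0.322  0.139] 0.0 0.0 clr 15.463328999965029
0 1.1 [ 435.802 -244.725  162.972] [-0.584 -0.018 -0.899  0.239  0.14 ] 0.0 0.0 clr 4.303693684920283
-0.1 1.1 [ 436.495 -244.918  148.596] [-0.583  0.008 -0.916  0.195  0.14 ] 0.0 0.0 clr -1.5789255910718598
0 1.05 [ 432.53  -243.817  162.84 ] [-0.596 -0.041 -0.948  0.166  0.16 ] 0.0 0.0 clr 7.180030617563446
-0.1 1.05 [ 433.223 
[... 222 characters left out ...]
245.263] [-0.553 -0.046 -0.683  0.528  0.114] 0.0 0.0 clr 36.18722164456128
0.4 1.1 [ 448.903 -248.36   220.182] [-0.574 -0.076 -0.795  0.399  0.136] 0.0 0.0 clr 29.27256530111483
0.2 1.1 [ 440.715 -246.088  192.714] [-0.58  -0.055 -0.85   0.325  0.139] 0.0 0.0 clr 18.57137884131835
0 1.1 [ 437.949 -245.321  164.106] [-0.582 -0.016 -0.894  0.242  0.14 ] 0.0 0.0 clr 6.571674292048172
-0.1 1.1 [ 438.642 -245.513  149.73 ] [-0.582  0.01  -0.911  0.198  0.139] 0.0 0.0 clr 0.2328631813115063
0 1.05 [ 434.62  -244.397  164.084] [-0.594 -0.039 -0.943  0.169  0.159] 0.0 0.0 clr 9.667885857022085
-0.1 1.05 [ 435.313 -244.589  149.708] [-0.594 -0.011 -0.96   0.124  0.159] 0.0 0.0 clr 3.424044254865006
```

```bash
python3 - <<'E'
import plan; from plan import *
plan.TIP=70
s=env.get_state(); T0,R0=s["position"],s["tool_rot"]
T,R=push(1.82,1.571,g=70); Ti=T+22*cx; print("insert",Ti)
Ta=Ti.copy();Ta[2]=390
print(delta(T0,R0,Ta,R)); print("world delta",Ta-T0)
E
```

```text
insert [ 610.241 -293.118  287.106]
(array([-69.665, 109.318,  95.116]), array([ 0.706, -0.001,  0.003]))
world delta [ 121.327 -105.491   -1.483]
```

Request:
move_arm --series '[{"tx":-14,"ty":0,"tz":0,"ax":0.141,"ay":0,"az":0,"claw":70},{"tx":-14,"ty":0,"tz":0,"ax":0.141,"ay":0,"az":0,"claw":70},{"tx":-14,"ty":0,"tz":0,"ax":0.141,"ay":0,"az":0,"claw":70},{"tx":-14,"ty":0,"tz":0,"ax":0.141,"ay":0,"az":0,"claw":70},{"tx":-14,"ty":0,"tz":0,"ax":0.142,"ay":0,"az":0,"claw":70}]'

```text
t: 5.65
position: [471.7, -256.2, 393.0]
tool_rot: [[0.264, 0.964, -0.009], [0.964, -0.264, 0.002], [-0.0, -0.009, -1.0]]
contact_force: [0.9, -0.1, 0.0]
grip_width: 0.819
```

Request:
move_arm --series '[{"tx":0,"ty":29,"tz":0,"ax":0,"ay":0,"az":0,"claw":70},{"tx":0,"ty":29,"tz":0,"ax":0,"ay":0,"az":0,"claw":70},{"tx":0,"ty":29,"tz":0,"ax":0,"ay":0,"az":0,"claw":70},{"tx":0,"ty":29,"tz":0,"ax":0,"ay":0,"az":0,"claw":70},{"tx":0,"ty":29,"tz":0,"ax":0,"ay":0,"az":0,"claw":70}]'

```text
t: 6.15
position: [613.0, -294.2, 390.5]
tool_rot: [[0.264, 0.964, -0.006], [0.964, -0.264, 0.002], [0.0, -0.006, -1.0]]
contact_force: [0.4, -0.7, -0.0]
grip_width: 0.819
```

Request:
move_arm --series '[{"tx":0,"ty":0,"tz":0,"ax":0,"ay":0,"az":0,"claw":70},{"tx":0,"ty":0,"tz":20,"ax":0,"ay":0,"az":0,"claw":70},{"tx":0,"ty":0,"tz":20,"ax":0,"ay":0,"az":0,"claw":70}]'

```text
t: 6.45
position: [611.6, -294.0, 350.6]
tool_rot: [[0.264, 0.964, -0.005], [0.964, -0.264, 0.001], [-0.0, -0.005, -1.0]]
contact_force: [-0.2, -0.3, 0.2]
grip_width: 0.82
```

```bash
python3 - <<'E'
from h import *
s=env.get_state(); print(s["t"],s["q"],s["position"],s["tool_rot"],s["grip_width"]*85.4)
r,W,K=cam("wrist","wrist3.png"); r,W,K=cam("scene"); 
a=r["pixels"][60:260,240:440,::-1]; cv2.imwrite("pics/scene3.png",cv2.resize(a,None,fx=3,fy=3,interpolation=cv2.INTER_CUBIC))
E
```

```text
6.45 [-0.448  0.464  0.275  1.387 -0.001  1.391] [ 611.615 -293.983  350.649] [[ 0.264  0.964 -0.005]
 [ 0.964 -0.264  0.001]
 [-0.    -0.005 -1.   ]] 70.04636218815993
```

View pics/wrist3.png

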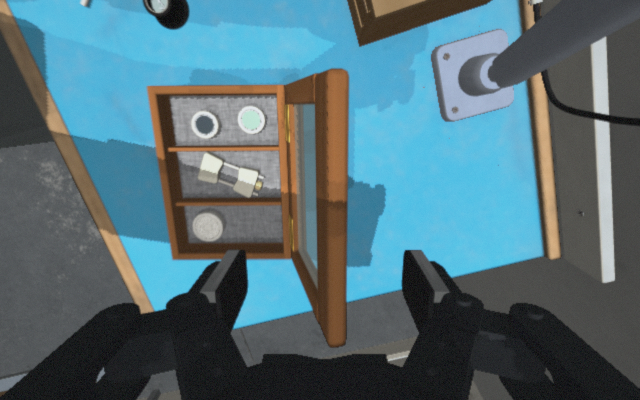

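View pics/scene3.png

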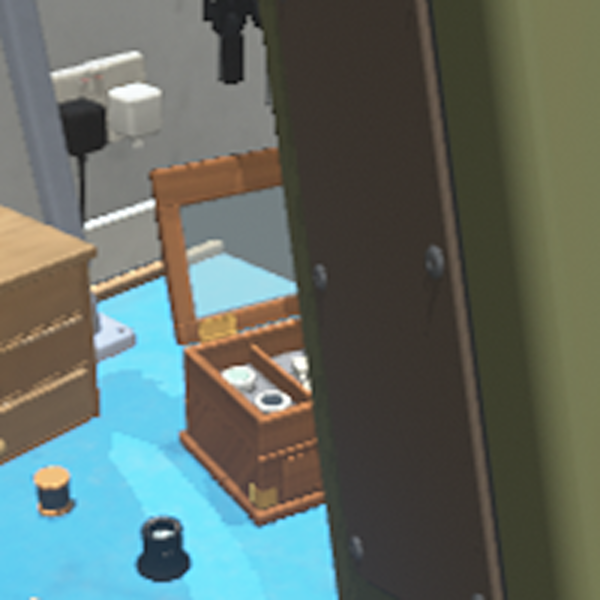

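```bash
python3 - <<'E'
from plan import *
r,W,K=cam("wrist")
for a in (1.75,1.8,1.85):
    L=lidp(a); print(a,[np.round(px(W,K,L(144,y,n))) for y in(90,-90) for n in(0,14)])
print([np.round(px(W,K,w([x,y,95]))) for x in(-65,65) for y in(90,-90)])
E
```

```text
1.75 [array([306.,  65.]), array([333.,  65.]), array([309., 359.]), array([330., 357.])]
1.8 [array([320.,  65.]), array([347.,  66.]), array([320., 358.]), array([341., 355.])]
1.85 [array([334.,  65.]), array([359.,  66.]), array([331., 356.]), array([351., 352.])]
[array([148.,  83.]), array([172., 261.]), array([288.,  83.]), array([293., 262.])]
```

```bash
python3 - <<'E'
from plan import *
r,W,K=cam("wrist")
im=r["pixels"][...,::-1].copy()
f=lambda P:tuple(int(v) for v in np.array(px(W,K,P)))
R=[(-65,90,95),(-65,-90,95),(65,-90,95),(65,90,95)];l=lidp(1.81)
for i in range(4):
    cv2.line(im,f(w(R[i])),f(w(R[(i+1)%4])),(0,255,0),1)
    for n,cc in((0,(0,0,255)),(14,(255,0,255))):
        L=[(0,90),(144,90),(144,-90),(0,-90)]; cv2.line(im,f(l(*L[i],n)),f(l(*L[(i+1)%4],n)),cc,1)
cv2.imwrite("pics/ov_w3.png",cv2.resize(im[50:400,130:430],None,fx=1.7,fy=1.7))
E
```

```text
(no output)
```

View pics/ov_w3.png

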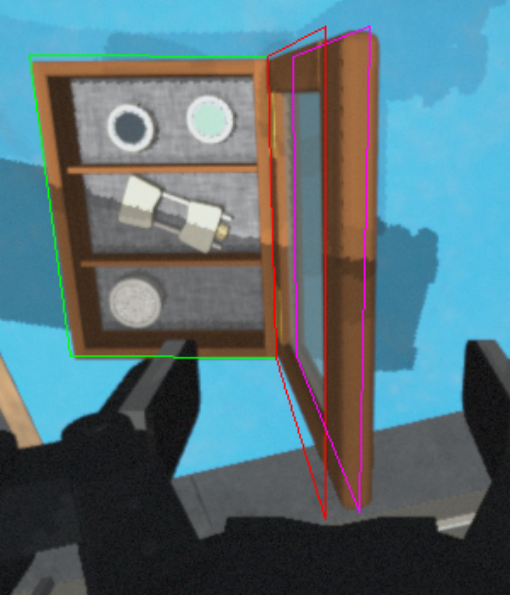

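Request:
move_arm --series '[{"tx":0,"ty":0,"tz":18,"ax":0,"ay":0,"az":0,"claw":70},{"tx":0,"ty":0,"tz":18,"ax":0,"ay":0,"az":0,"claw":70},{"tx":0,"ty":0,"tz":18,"ax":0,"ay":0,"az":0,"claw":70},{"tx":0,"ty":0,"tz":10,"ax":0,"ay":0,"az":0,"claw":70},{"tx":0,"ty":0,"tz":0,"ax":0,"ay":0,"az":0,"claw":70}]'

```text
t: 7.15
position: [610.7, -294.0, 286.3]
tool_rot: [[0.265, 0.964, -0.007], [0.964, -0.265, 0.002], [0.0, -0.007, -1.0]]
contact_force: [0.5, 0.5, 0.1]
grip_width: 0.823
```

```bash
python3 - <<'E'
from plan import *
s=env.get_state(); print(s["t"],s["q"],s["position"],s["tool_rot"],s["grip_width"]*85.4)
r,W,K=cam("wrist","wrist4.png")
l=lidp(1.82); print([np.round(px(W,K,l(144,y,n))) for y in(0,) for n in(0,14)])
E
```

```text
7.15 [-0.448  0.476  0.149  1.251 -0.001  1.391] [ 610.653 -294.     286.293] [[ 0.265  0.964 -0.007]
 [ 0.964 -0.265  0.002]
 [ 0.    -0.007 -1.   ]] 70.30781732653512
[array([321., 282.]), array([354., 278.])]
```

View pics/wrist4.png

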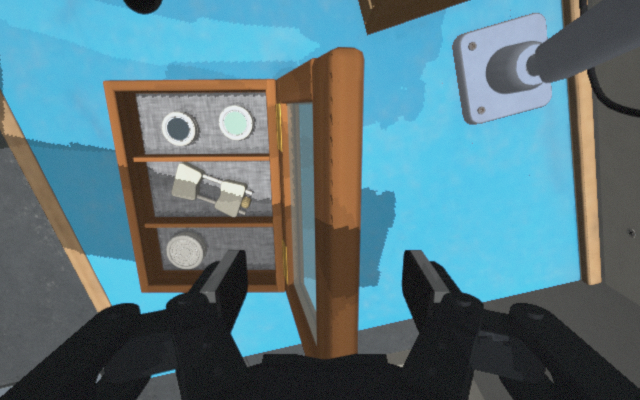

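```bash
python3 - <<'E'
from plan import *
im=cv2.imread("pics/wrist4.png"); s=env.get_state()
r=env.read_camera("wrist");K=np.array(r["mtx"]);T=np.eye(4);T[:3,:3]=s["tool_rot"];T[:3,3]=s["position"];W=T@r["T_tool_cam"]
f=lambda P:tuple(int(v) for v in np.array(px(W,K,P)))
for a,cc in((1.80,(0,255,0)),(1.85,(255,0,255))):
    l=lidp(a)
    for n in(0,14): cv2.line(im,f(l(144,90,n)),f(l(144,-90,n)),cc,1)
cv2.imwrite("pics/ov_w4.png",cv2.resize(im[40:360,220:430],None,fx=1.8,fy=1.8,interpolation=cv2.INTER_CUBIC))
E
```

```text
(no output)
```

View pics/ov_w4.png

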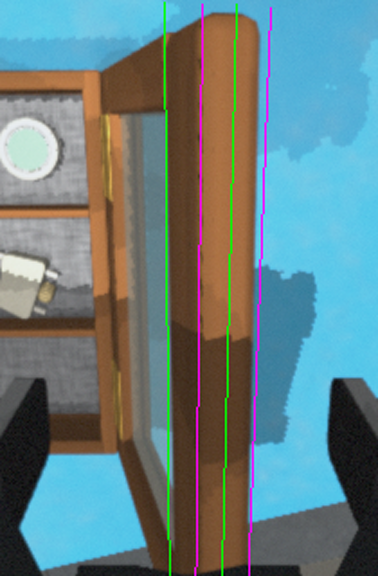

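```bash
python3 - <<'E'
import plan; from plan import *
plan.TIP=62
s=env.get_state(); T,R=s["position"],s["tool_rot"]
for a,ph in((1.84,1.571),(1.70,1.571),(1.57,1.571),(1.45,1.45),(1.35,1.35),(1.26,1.26)):
    T1,R1=push(a,ph,g=70,d=15); q,e,e2=ik(T1,R1[:,2]); d=delta(T,R,T1,R1); print(a,ph,T1,q,round(e,2),"d",d[0],d[1]); T,R=T1,R1
print("hold")
for a,ph in((.9,1.26),(.8,1.26),(.6,1.15),(.4,1.1),(.2,1.05),(0,1.05),(-.1,1.05)):
    T1,R1=hold(a,ph,g=70,d=10); q,e,e2=ik(T1,R1[:,2]); print(a,ph,T1,q,round(e,2),delta(T,R,T1,R1), "clr",70*np.cos(ph-a)-10*np.sin(ph-a)-14); T,R=T1,R1
E
```

```text
1.84 1.571 [ 591.653 -287.961  277.097] [-0.453  0.435  0.066  1.202 -0.   ] 0.0 d [  0.924 -20.671  10.93 ] [-0.004  0.     0.003]
1.7 1.571 [ 573.    -282.787  283.003] [-0.458  0.396  0.022  1.197 -0.   ] 0.0 d [  0.    -19.359  -5.902] [0. 0. 0.]
1.57 1.571 [ 555.124 -277.827  286.018] [-0.464  0.36  -0.023  1.188 -0.   ] 0.0 d [  0.    -18.552  -3.011] [0. 0. 0.]
1.45 1.45 [ 533.194 -271.744  282.078] [-0.482  0.235 -0.207  1.011  0.025] 0.0 d [ -0.    -22.757   3.945] [-0.121 -0.    -0.   ]
1.35 1.35 [ 515.408 -266.81   276.764] [-0.5    0.14  -0.352  0.864  0.05 ] 0.0 d [  0.    -18.963   3.051] [-0.1 -0.   0. ]
1.26 1.26 [ 499.909 -262.51   270.427] [-0.518  0.059 -0.478  0.731  0.075] 0.0 d [ -0.    -17.082   2.66 ] [-0.09 -0.   -0.  ]
hold
0.9 1.26 [ 505.993 -264.198  268.011] [-0.515  0.073 -0.47   0.726  0.074] 0.0 (array([-0.   ,  5.273,  4.231]), array([0., 0., 0.])) clr 47.99003532470453
0.8 1.26 [ 495.573 -261.307  258.512] [-0.52   0.06  -0.506  0.703  0.076] 0.0 (array([  0.   , -13.201,   5.738]), array([0., 0., 0.])) clr 44.284193757131575
0.6 1.15 [ 471.254 -254.56   238.069] [-0.55  -0.028 -0.684  0.509  0.113] 0.0 (array([ -0.   , -30.28 ,  11.745]), array([-0.11,  0.  ,  0.  ])) clr 40.44984425485882
0.4 1.1 [ 454.983 -250.046  213.295] [-0.569 -0.055 -0.794  0.379  0.134] 0.0 (array([ -0.   , -25.532,  15.716]), array([-0.05,  0.  ,  0.  ])) clr 33.09677623753728
0.2 1.05 [ 443.79  -246.941  186.129] [-0.586 -0.058 -0.896  0.233  0.155] 0.0 (array([ -0.   , -22.674,  18.941]), array([-0.05, -0.  ,  0.  ])) clr 24.68601616054582
0 1.05 [ 441.024 -246.174  157.521] [-0.589 -0.015 -0.94   0.147  0.156] 0.0 (array([  0.   , -16.725,  23.387]), array([0., 0., 0.])) clr 12.155741096480718
-0.1 1.05 [ 441.718 -246.366  143.145] [-0.588  0.014 -0.956  0.102  0.156] 0.0 (array([ 0.   , -6.529, 12.828]), array([0., 0., 0.])) clr 5.4664814592857915
```

Request:
move_arm --series '[{"tx":1,"ty":0,"tz":6,"ax":-0.004,"ay":0,"az":0,"claw":70},{"tx":0,"ty":-5,"tz":5,"ax":0,"ay":0,"az":0,"claw":70},{"tx":0,"ty":-5,"tz":0,"ax":0,"ay":0,"az":0,"claw":70},{"tx":0,"ty":-5,"tz":0,"ax":0,"ay":0,"az":0,"claw":70},{"tx":0,"ty":-5,"tz":0,"ax":0,"ay":0,"az":0,"claw":70}]'

```text
t: 7.75
position: [591.5, -287.8, 275.9]
tool_rot: [[0.265, 0.964, -0.002], [0.964, -0.265, 0.0], [-0.0, -0.002, -1.0]]
contact_force: [1.2, -0.1, 2.1]
grip_width: 0.82
```

Request:
move_arm --series '[{"tx":0,"ty":-4,"tz":-1,"ax":0,"ay":0,"az":0,"claw":70},{"tx":0,"ty":-4,"tz":-1,"ax":0,"ay":0,"az":0,"claw":70},{"tx":0,"ty":-4,"tz":-1,"ax":0,"ay":0,"az":0,"claw":70},{"tx":0,"ty":-4,"tz":-1,"ax":0,"ay":0,"az":0,"claw":70},{"tx":0,"ty":-4,"tz":-1,"ax":0,"ay":0,"az":0,"claw":70}]'

```text
t: 8.25
position: [572.5, -282.6, 280.9]
tool_rot: [[0.265, 0.964, -0.002], [0.964, -0.265, 0.0], [-0.0, -0.002, -1.0]]
contact_force: [0.3, 0.1, 0.9]
grip_width: 0.821
```

```bash
python3 - <<'E'
from plan import *
s=env.get_state(); print(s["t"],s["position"],s["tool_rot"][:,1:],s["contact_force"])
r,W,K=cam("wrist","wrist5.png")
E
```

```text
8.25 [ 572.464 -282.595  280.863] [[ 0.964 -0.002]
 [-0.265  0.   ]
 [-0.002 -1.   ]] [0.267 0.1   0.872]
```

View pics/wrist5.png

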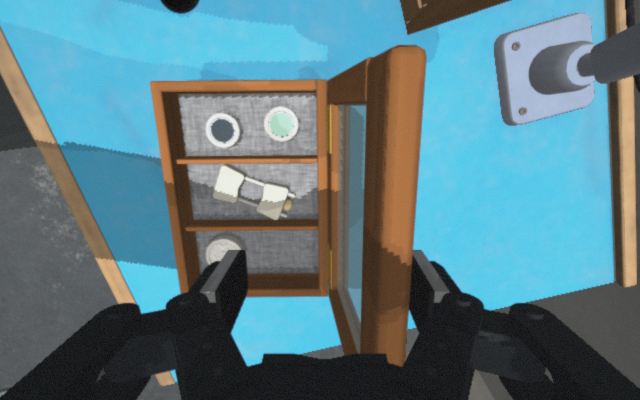

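The wrist view shows the lid's edge strip at about (375–412, 280), meeting the rear finger at (410, 260). I'll keep pushing.

Request:
move_arm --series '[{"tx":0,"ty":-4,"tz":-1,"ax":0,"ay":0,"az":0,"claw":70},{"tx":0,"ty":-4,"tz":-1,"ax":0,"ay":0,"az":0,"claw":70},{"tx":0,"ty":-4,"tz":-1,"ax":0,"ay":0,"az":0,"claw":70},{"tx":0,"ty":-4,"tz":-1,"ax":0,"ay":0,"az":0,"claw":70},{"tx":0,"ty":-3,"tz":0,"ax":0,"ay":0,"az":0,"claw":70}]'

```text
t: 8.8
position: [554.1, -277.5, 285.0]
tool_rot: [[0.265, 0.964, -0.002], [0.964, -0.265, 0.0], [-0.0, -0.002, -1.0]]
contact_force: [-0.0, 0.0, 0.8]
grip_width: 0.82
```

```bash
python3 - <<'E'
import plan;from plan import *
plan.TIP=62
s=env.get_state(); print(s["t"],s["position"],s["contact_force"]); T,R=s["position"],s["tool_rot"]
r,W,K=cam("wrist","wrist6.png")
for a,ph in((1.45,1.45),(1.35,1.35),(1.26,1.26)):
    T1,R1=push(a,ph,g=70,d=15); print(a,delta(T,R,T1,R1)); T,R=T1,R1
E
```

```text
8.8 [ 554.11  -277.536  284.967] [-0.026  0.041  0.764]
1.45 (array([  0.046, -21.698,   2.929]), array([-0.123, -0.   ,  0.003]))
1.35 (array([  0.   , -18.963,   3.051]), array([-0.1, -0. ,  0. ]))
1.26 (array([ -0.   , -17.082,   2.66 ]), array([-0.09, -0.  , -0.  ]))
```

View pics/wrist6.png

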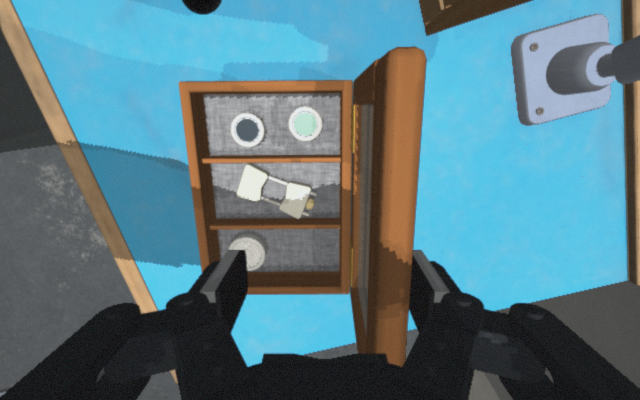

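Request:
move_arm --series '[{"tx":0,"ty":-4.3,"tz":0.6,"ax":-0.025,"ay":0,"az":0,"claw":70},{"tx":0,"ty":-4.3,"tz":0.6,"ax":-0.025,"ay":0,"az":0,"claw":70},{"tx":0,"ty":-4.3,"tz":0.6,"ax":-0.025,"ay":0,"az":0,"claw":70},{"tx":0,"ty":-4.3,"tz":0.6,"ax":-0.025,"ay":0,"az":0,"claw":70},{"tx":0,"ty":-4.3,"tz":0.6,"ax":-0.023,"ay":0,"az":0.003,"claw":70}]'

```text
t: 9.35
position: [533.7, -271.9, 280.7]
tool_rot: [[0.268, 0.956, 0.117], [0.964, -0.266, -0.032], [0.0, 0.122, -0.993]]
contact_force: [0.8, -0.6, 0.5]
grip_width: 0.819
```

```bash
python3 - <<'E'
import plan;from plan import *
plan.TIP=62
s=env.get_state(); print(s["t"],s["position"],s["contact_force"]); T,R=s["position"],s["tool_rot"]
r,W,K=cam("wrist","wrist7.png")
for a,ph in((1.35,1.35),(1.26,1.26)):
    T1,R1=push(a,ph,g=70,d=15); print(a,delta(T,R,T1,R1)); T,R=T1,R1
E
```

```text
9.35 [ 533.665 -271.872  280.74 ] [ 0.773 -0.635  0.504]
1.35 (array([ -0.011, -19.289,   1.639]), array([-0.099, -0.   , -0.   ]))
1.26 (array([ -0.   , -17.082,   2.66 ]), array([-0.09, -0.  , -0.  ]))
```

View pics/wrist7.png

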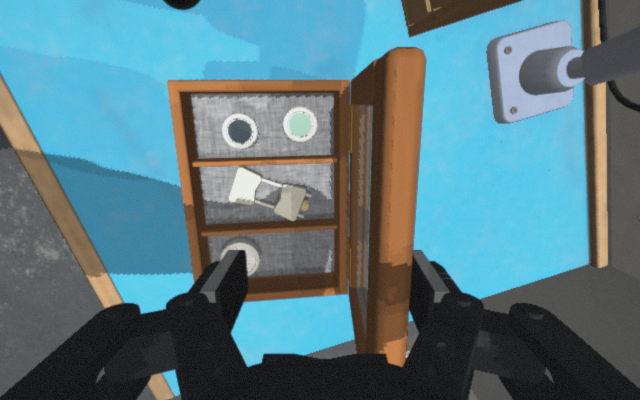

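Request:
move_arm --series '[{"tx":0,"ty":-3.9,"tz":0.4,"ax":-0.02,"ay":0,"az":0,"claw":70},{"tx":0,"ty":-3.9,"tz":0.4,"ax":-0.02,"ay":0,"az":0,"claw":70},{"tx":0,"ty":-3.9,"tz":0.4,"ax":-0.02,"ay":0,"az":0,"claw":70},{"tx":0,"ty":-3.9,"tz":0.4,"ax":-0.02,"ay":0,"az":0,"claw":70},{"tx":0,"ty":-3.9,"tz":0.4,"ax":-0.02,"ay":0,"az":0,"claw":70}]'

```text
t: 9.9
position: [515.3, -266.8, 275.5]
tool_rot: [[0.268, 0.94, 0.213], [0.963, -0.261, -0.059], [0.0, 0.221, -0.975]]
contact_force: [0.4, -0.6, -0.0]
grip_width: 0.821
```

Request:
move_arm --series '[{"tx":0,"ty":-3.4,"tz":0.5,"ax":-0.018,"ay":0,"az":0,"claw":70},{"tx":0,"ty":-3.4,"tz":0.5,"ax":-0.018,"ay":0,"az":0,"claw":70},{"tx":0,"ty":-3.4,"tz":0.5,"ax":-0.018,"ay":0,"az":0,"claw":70},{"tx":0,"ty":-3.4,"tz":0.5,"ax":-0.018,"ay":0,"az":0,"claw":70},{"tx":0,"ty":-3.4,"tz":0.5,"ax":-0.018,"ay":0,"az":0,"claw":70}]'

```text
t: 10.4
position: [500.2, -262.6, 268.8]
tool_rot: [[0.268, 0.917, 0.296], [0.964, -0.255, -0.082], [0.0, 0.307, -0.952]]
contact_force: [1.0, -0.7, -1.3]
grip_width: 0.817
```

```bash
python3 - <<'E'
import plan;from plan import *
s=env.get_state(); print(s["t"],s["position"],s["contact_force"],s["q"])
r,W,K=cam("wrist","wrist8.png")
E
```

```text
10.4 [ 500.17  -262.578  268.751] [ 0.987 -0.656 -1.306] [-0.518  0.06  -0.483  0.724  0.076  1.335]
```

View pics/wrist8.png

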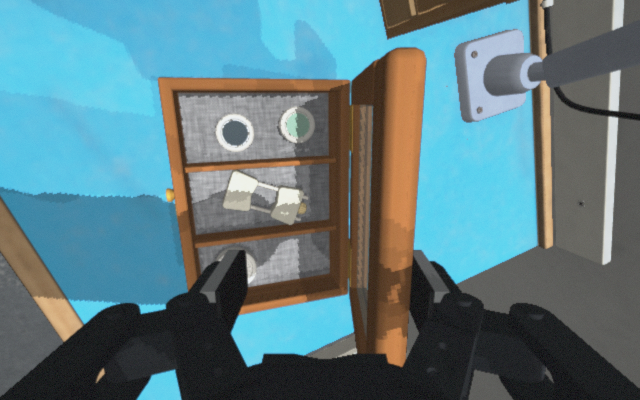

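Request:
move_arm --series '[{"tx":0,"ty":0,"tz":0,"ax":0,"ay":0,"az":0,"claw":70},{"tx":0,"ty":0,"tz":0,"ax":0,"ay":0,"az":0,"claw":70},{"tx":0,"ty":0,"tz":0,"ax":0,"ay":0,"az":0,"claw":70}]'

```text
t: 10.75
position: [500.8, -262.8, 269.1]
tool_rot: [[0.268, 0.917, 0.295], [0.964, -0.255, -0.082], [0.0, 0.306, -0.952]]
contact_force: [-0.3, -0.2, -0.5]
grip_width: 0.816
```

```bash
python3 - <<'E'
import plan;from plan import *
s=env.get_state(); print(s["t"],s["position"],s["contact_force"],s["q"])
r,W,K=cam("wrist","wrist9.png")
E
```

```text
10.75 [ 500.754 -262.818  269.072] [-0.305 -0.162 -0.462] [-0.518  0.062 -0.48   0.727  0.075  1.336]
```

View pics/wrist9.png

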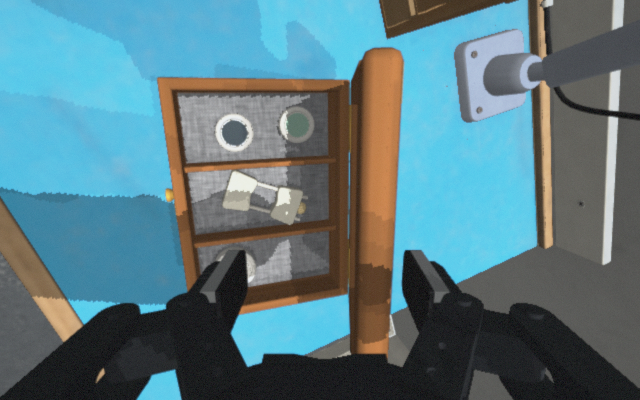

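The lid is falling. I'll go about 12 mm deeper for a secure catch on the front finger.

Request:
move_arm --series '[{"tx":0,"ty":2,"tz":7,"ax":0,"ay":0,"az":0,"claw":70},{"tx":0,"ty":2,"tz":5,"ax":0,"ay":0,"az":0,"claw":70},{"tx":0,"ty":0,"tz":0,"ax":0,"ay":0,"az":0,"claw":70}]'

```text
t: 11.1
position: [507.7, -264.6, 257.6]
tool_rot: [[0.267, 0.918, 0.294], [0.964, -0.255, -0.081], [0.001, 0.305, -0.952]]
contact_force: [0.3, -0.2, 0.9]
grip_width: 0.817
```

```bash
python3 - <<'E'
import plan;from plan import *
s=env.get_state(); print(s["t"],s["position"],s["contact_force"],s["q"])
r,W,K=cam("wrist","wrist10.png")
E
```

```text
11.1 [ 507.749 -264.571  257.572] [ 0.33  -0.185  0.922] [-0.514  0.084 -0.483  0.703  0.074  1.339]
```

View pics/wrist10.png

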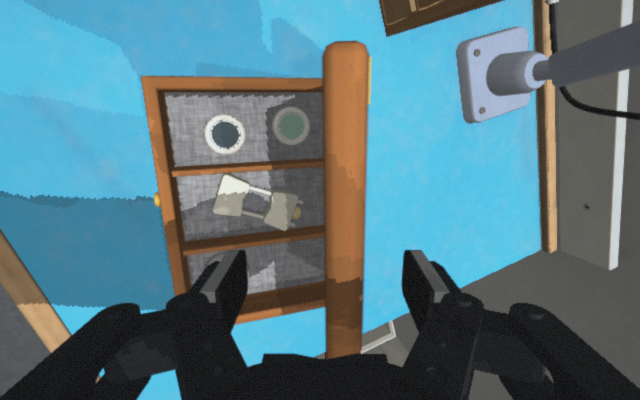

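Request:
move_arm --series '[{"tx":0,"ty":0,"tz":0,"ax":0,"ay":0,"az":0,"claw":70},{"tx":0,"ty":0,"tz":0,"ax":0,"ay":0,"az":0,"claw":70},{"tx":0,"ty":0,"tz":0,"ax":0,"ay":0,"az":0,"claw":70}]'

```text
t: 11.45
position: [507.6, -264.7, 258.8]
tool_rot: [[0.268, 0.917, 0.295], [0.963, -0.255, -0.082], [0.0, 0.306, -0.952]]
contact_force: [0.2, -0.4, 0.3]
grip_width: 0.816
```

```bash
python3 - <<'E'
import plan;from plan import *
s=env.get_state(); print(s["t"],s["position"],s["contact_force"],s["q"])
r,W,K=cam("wrist","wrist11.png")
E
```

```text
11.45 [ 507.646 -264.696  258.848] [ 0.231 -0.433  0.287] [-0.514  0.082 -0.482  0.704  0.074  1.339]
```

View pics/wrist11.png

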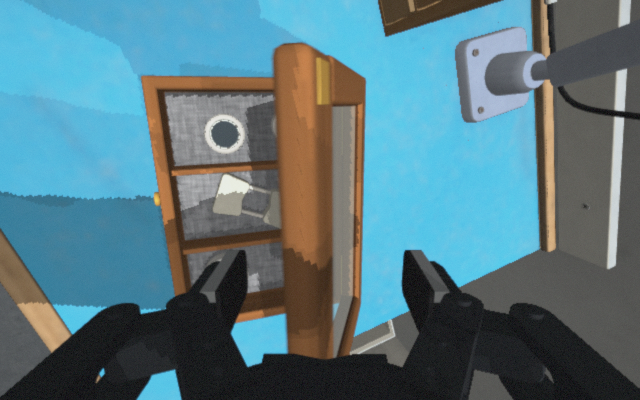

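Request:
move_arm --series '[{"tx":0,"ty":0,"tz":0,"ax":0,"ay":0,"az":0,"claw":70},{"tx":0,"ty":0,"tz":0,"ax":0,"ay":0,"az":0,"claw":70},{"tx":0,"ty":0,"tz":0,"ax":0,"ay":0,"az":0,"claw":70},{"tx":0,"ty":0,"tz":0,"ax":0,"ay":0,"az":0,"claw":70}]'

```text
t: 11.9
position: [507.5, -264.7, 258.6]
tool_rot: [[0.268, 0.917, 0.295], [0.963, -0.255, -0.082], [0.0, 0.306, -0.952]]
contact_force: [0.5, 0.2, 0.8]
grip_width: 0.824
```

```bash
python3 - <<'E'
import plan;from plan import *
s=env.get_state(); print(s["t"],s["position"],s["contact_force"],s["q"])
r,W,K=cam("wrist","wrist12.png")
r,W,K=cam("top"); cv2.imwrite("pics/top12.png",cv2.resize(r["pixels"][95:255,310:480,::-1],None,fx=3.5,fy=3.5,interpolation=cv2.INTER_CUBIC))
E
```

```text
11.9 [ 507.505 -264.656  258.643] [0.471 0.165 0.779] [-0.514  0.082 -0.482  0.704  0.074  1.339]
```

View pics/wrist12.png

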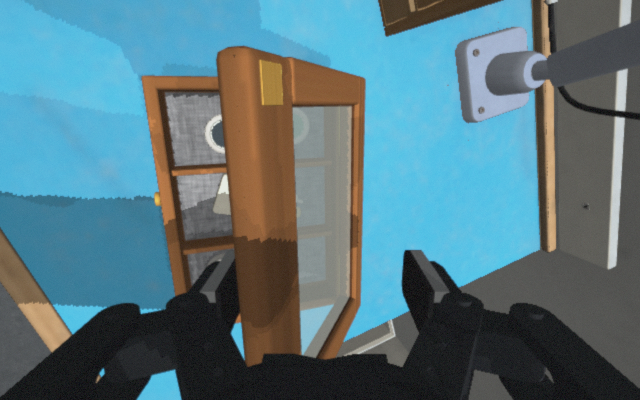

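View pics/top12.png

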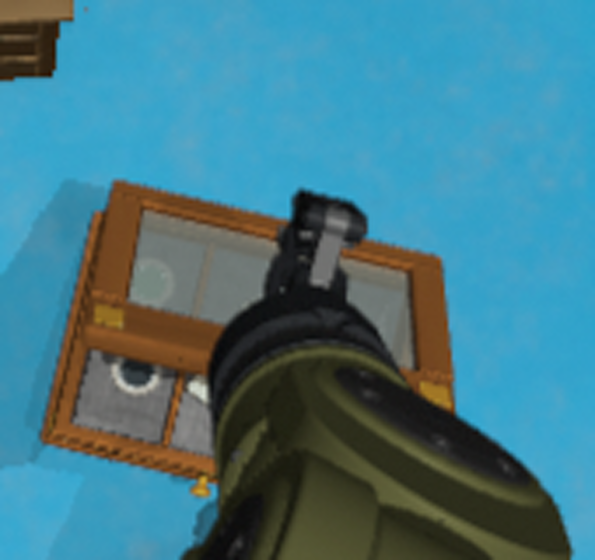

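Request:
move_arm --series '[{"tx":0,"ty":0,"tz":0,"ax":0,"ay":0,"az":0,"claw":70},{"tx":0,"ty":0,"tz":0,"ax":0,"ay":0,"az":0,"claw":70},{"tx":0,"ty":0,"tz":0,"ax":0,"ay":0,"az":0,"claw":70},{"tx":0,"ty":0,"tz":0,"ax":0,"ay":0,"az":0,"claw":70}]'

```text
t: 12.4
position: [507.6, -264.7, 258.7]
tool_rot: [[0.268, 0.917, 0.295], [0.963, -0.255, -0.082], [0.0, 0.306, -0.952]]
contact_force: [-1.1, -0.6, 0.3]
grip_width: 0.821
```

```bash
python3 - <<'E'
import plan;from plan import *
s=env.get_state(); print(s["t"],s["position"],s["contact_force"],s["wrist_torque"])
T,R=s["position"],s["tool_rot"]
r,W,K=cam("wrist","wrist13.png")
im=r["pixels"][...,::-1].copy()
f=lambda P:tuple(int(v) for v in np.array(px(W,K,P)))
for a,cc in((.8,(0,255,0)),(.9,(255,0,255)),(1.0,(255,255,0))):
    for n in(0,14): cv2.line(im,f(lidp(a)(144,90,n)),f(lidp(a)(144,-90,n)),cc,1)
cv2.imwrite("pics/ov13.png",im)
for d in (10,15,20):
  plan.TIP=62
  for a in(.8,.85,.9,.95):
    T1,R1=hold(a,np.arcsin(-R[2,2]),g=70,d=d); print(d,a,delta(T,R,T1,R1)[0])
E
```

```text
12.4 [ 507.555 -264.662  258.65 ] [-1.074 -0.593  0.334] [ 0.123  0.445 -0.031]
10 0.8 [  0.025 -11.893  -3.677]
10 0.85 [ 0.028 -5.364 -6.71 ]
10 0.9 [ 0.032  1.308 -9.414]
10 0.95 [  0.036   8.107 -11.78 ]
15 0.8 [  0.024 -11.893   1.323]
15 0.85 [ 0.028 -5.364 -1.71 ]
15 0.9 [ 0.031  1.308 -4.414]
15 0.95 [ 0.035  8.107 -6.78 ]
20 0.8 [  0.023 -11.893   6.323]
20 0.85 [ 0.027 -5.364  3.29 ]
20 0.9 [0.03  1.308 0.586]
20 0.95 [ 0.034  8.107 -1.78 ]
```

View pics/ov13.png

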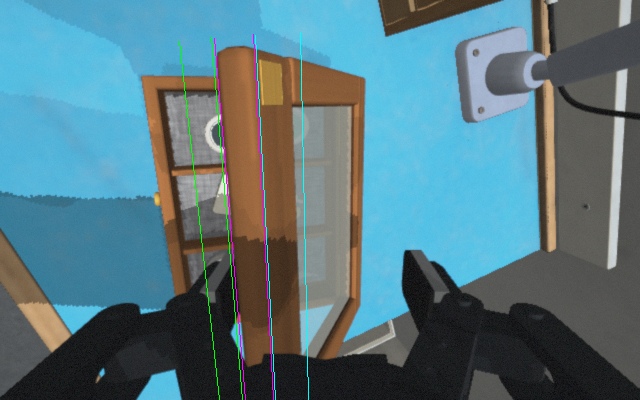

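The lid hasn't moved since the last frame and sits on the front finger at about 0.9 rad, so it is caught. Next I'll plan the lowering.

```bash
cat > low.py <<'E'
import plan;from plan import *
plan.TIP=62
WP=[(.89,1.26,19.5),(.78,1.22,18),(.66,1.17,16),(.54,1.13,15),(.42,1.09,14),(.30,1.06,13),(.20,1.05,12),(.12,1.05,12),(.06,1.05,12),(.02,1.05,12),(-.02,1.05,12),(-.06,1.05,12)]
if __name__=="__main__":
    import sys
    k=int(sys.argv[1]); s=env.get_state(); T,R=s["position"],s["tool_rot"]
    print(s["t"],T,s["contact_force"],s["q"])
    for a,ph,d in WP[k:k+4]:
        T1,R1=hold(a,ph,g=70,d=d); dd=delta(T,R,T1,R1); print(a,"total",dd[0],dd[1],"/5:",dd[0]/5,dd[1]/5, ik(T1,R1[:,2])[0][2]); T,R=T1,R1
E
python3 low.py 1
```

```text
12.45 [ 507.6   -264.64   258.662] [-1.27  -0.261 -0.072] [-0.514  0.082 -0.482  0.704  0.074  1.339]
0.78 total [ -0.012 -16.284   4.265] [-0.04 -0.   -0.  ] /5: [-0.002 -3.257  0.853] [-0.008 -0.    -0.   ] -0.5598057611828215
0.66 total [ -0.    -17.498   4.588] [-0.05 -0.    0.  ] /5: [-0.    -3.5    0.918] [-0.01 -0.    0.  ] -0.6483469741643019
0.54 total [  0.    -16.447   6.957] [-0.04  0.    0.  ] /5: [ 0.    -3.289  1.391] [-0.008  0.     0.   ] -0.7255130679748688
0.42 total [ -0.    -15.696   8.09 ] [-0.04 -0.    0.  ] /5: [-0.    -3.139  1.618] [-0.008 -0.     0.   ] -0.8000953533358927
```

Request:
move_arm --series '[{"tx":0,"ty":-3.2,"tz":0.9,"ax":-0.008,"ay":0,"az":0,"claw":70},{"tx":0,"ty":-3.2,"tz":0.9,"ax":-0.008,"ay":0,"az":0,"claw":70},{"tx":0,"ty":-3.2,"tz":0.9,"ax":-0.008,"ay":0,"az":0,"claw":70},{"tx":0,"ty":-3.2,"tz":0.9,"ax":-0.008,"ay":0,"az":0,"claw":70},{"tx":0,"ty":-3.2,"tz":0.9,"ax":-0.008,"ay":0,"az":0,"claw":70}]'

```text
t: 12.95
position: [494.0, -260.9, 249.1]
tool_rot: [[0.268, 0.905, 0.332], [0.963, -0.251, -0.092], [0.0, 0.344, -0.939]]
contact_force: [0.4, -0.1, -0.7]
grip_width: 0.821
```

Request:
move_arm --series '[{"tx":0,"ty":-3.5,"tz":0.9,"ax":-0.01,"ay":0,"az":0,"claw":70},{"tx":0,"ty":-3.5,"tz":0.9,"ax":-0.01,"ay":0,"az":0,"claw":70},{"tx":0,"ty":-3.5,"tz":0.9,"ax":-0.01,"ay":0,"az":0,"claw":70},{"tx":0,"ty":-3.5,"tz":0.9,"ax":-0.01,"ay":0,"az":0,"claw":70},{"tx":0,"ty":-3.5,"tz":0.9,"ax":-0.01,"ay":0,"az":0,"claw":70}]'

```text
t: 13.45
position: [480.0, -257.0, 238.6]
tool_rot: [[0.268, 0.887, 0.377], [0.963, -0.247, -0.104], [0.0, 0.391, -0.92]]
contact_force: [-0.0, 0.2, -0.3]
grip_width: 0.819
```

```bash
python3 low.py 3; cat > ov.py <<'E'
from plan import *
import sys
r,W,K=cam("wrist")
im=r["pixels"][...,::-1].copy()
f=lambda P:tuple(int(v) for v in np.array(px(W,K,P)))
a=float(sys.argv[1])
for n in(0,14): cv2.line(im,f(lidp(a)(144,90,n)),f(lidp(a)(144,-90,n)),(255,255,0),1)
cv2.imwrite("pics/"+sys.argv[2],im)
E
python3 ov.py .66 ov14.png
```

```text
13.45 [ 480.006 -257.012  238.565] [-0.007  0.176 -0.294] [-0.541 -0.002 -0.65   0.534  0.105  1.321]
0.54 total [  0.013 -16.559   6.1  ] [-0.039 -0.    -0.001] /5: [ 0.003 -3.312  1.22 ] [-0.008 -0.    -0.   ] -0.7255130679748688
0.42 total [ -0.    -15.696   8.09 ] [-0.04 -0.    0.  ] /5: [-0.    -3.139  1.618] [-0.008 -0.     0.   ] -0.8000953533358927
0.3 total [  0.    -14.354   9.489] [-0.03 -0.   -0.  ] /5: [ 0.    -2.871  1.898] [-0.006 -0.    -0.   ] -0.8622080959444459
0.2 total [ -0.    -10.426   9.078] [-0.01 -0.    0.  ] /5: [-0.    -2.085  1.816] [-0.002 -0.     0.   ] -0.8970856590688212
```

View pics/ov14.png

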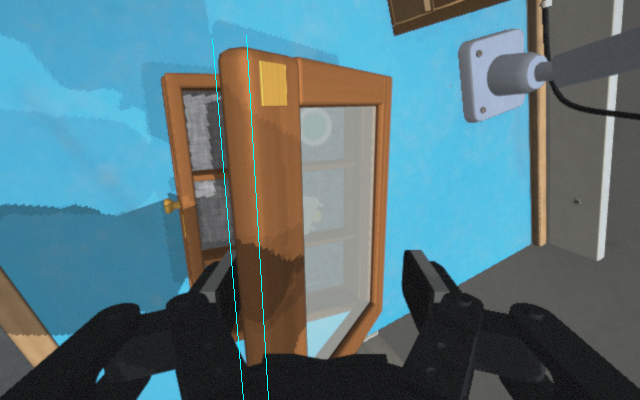

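Request:
move_arm --series '[{"tx":0,"ty":-3.3,"tz":1.2,"ax":-0.008,"ay":0,"az":0,"claw":70},{"tx":0,"ty":-3.3,"tz":1.2,"ax":-0.008,"ay":0,"az":0,"claw":70},{"tx":0,"ty":-3.3,"tz":1.2,"ax":-0.008,"ay":0,"az":0,"claw":70},{"tx":0,"ty":-3.3,"tz":1.2,"ax":-0.008,"ay":0,"az":0,"claw":70},{"tx":0,"ty":-3.3,"tz":1.2,"ax":-0.008,"ay":0,"az":0,"claw":70}]'

```text
t: 14.0
position: [467.9, -253.6, 226.4]
tool_rot: [[0.268, 0.871, 0.412], [0.963, -0.242, -0.114], [0.0, 0.427, -0.904]]
contact_force: [-0.3, -0.2, 0.4]
grip_width: 0.826
```

Request:
move_arm --series '[{"tx":0,"ty":-3.1,"tz":1.6,"ax":-0.008,"ay":0,"az":0,"claw":70},{"tx":0,"ty":-3.1,"tz":1.6,"ax":-0.008,"ay":0,"az":0,"claw":70},{"tx":0,"ty":-3.1,"tz":1.6,"ax":-0.008,"ay":0,"az":0,"claw":70},{"tx":0,"ty":-3.1,"tz":1.6,"ax":-0.008,"ay":0,"az":0,"claw":70},{"tx":0,"ty":-3.1,"tz":1.6,"ax":-0.008,"ay":0,"az":0,"claw":70}]'

```text
t: 14.5
position: [457.9, -250.9, 212.3]
tool_rot: [[0.268, 0.854, 0.446], [0.964, -0.237, -0.124], [0.0, 0.463, -0.886]]
contact_force: [-0.4, 0.1, -0.6]
grip_width: 0.822
```

```bash
python3 low.py 5;python3 ov.py .42 ov15.png
```

```text
14.5 [ 457.931 -250.854  212.32 ] [-0.413  0.135 -0.644] [-0.569 -0.053 -0.801  0.359  0.137  1.306]
0.3 total [ -0.019 -14.899   9.035] [-0.029 -0.    -0.001] /5: [-0.004 -2.98   1.807] [-0.006 -0.    -0.   ] -0.8622080959444459
0.2 total [ -0.    -10.426   9.078] [-0.01 -0.    0.  ] /5: [-0.    -2.085  1.816] [-0.002 -0.     0.   ] -0.8970856590688212
0.12 total [-0.    -7.249  8.949] [0. 0. 0.] /5: [-0.   -1.45  1.79] [0. 0. 0.] -0.9157350148562255
0.06 total [ 0.    -4.954  7.077] [0. 0. 0.] /5: [ 0.    -0.991  1.415] [0. 0. 0.] -0.9284698515189362
```

View pics/ov15.png

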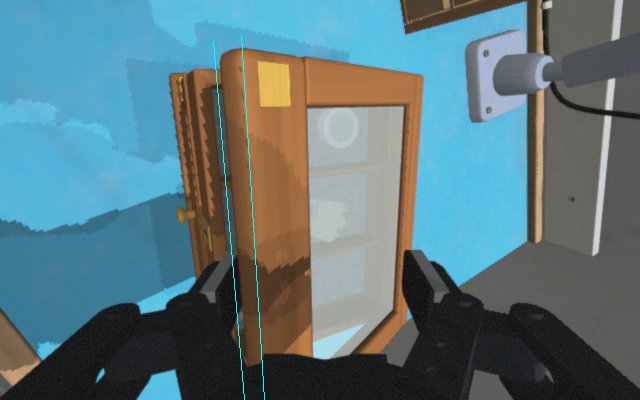

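Request:
move_arm --series '[{"tx":0,"ty":-3,"tz":1.8,"ax":-0.006,"ay":0,"az":0,"claw":70},{"tx":0,"ty":-3,"tz":1.8,"ax":-0.006,"ay":0,"az":0,"claw":70},{"tx":0,"ty":-3,"tz":1.8,"ax":-0.006,"ay":0,"az":0,"claw":70},{"tx":0,"ty":-3,"tz":1.8,"ax":-0.006,"ay":0,"az":0,"claw":70},{"tx":0,"ty":-3,"tz":1.8,"ax":-0.006,"ay":0,"az":0,"claw":70}]'

```text
t: 15.05
position: [449.4, -248.5, 197.3]
tool_rot: [[0.268, 0.84, 0.472], [0.964, -0.234, -0.131], [0.0, 0.49, -0.872]]
contact_force: [-0.1, 0.2, -0.4]
grip_width: 0.821
```

Request:
move_arm --series '[{"tx":0,"ty":-2.1,"tz":1.8,"ax":-0.002,"ay":0,"az":0,"claw":70},{"tx":0,"ty":-2.1,"tz":1.8,"ax":-0.002,"ay":0,"az":0,"claw":70},{"tx":0,"ty":-2.1,"tz":1.8,"ax":-0.002,"ay":0,"az":0,"claw":70},{"tx":0,"ty":-2.1,"tz":1.8,"ax":-0.002,"ay":0,"az":0,"claw":70},{"tx":0,"ty":-2.1,"tz":1.8,"ax":-0.002,"ay":0,"az":0,"claw":70}]'

```text
t: 15.55
position: [445.0, -247.3, 184.4]
tool_rot: [[0.268, 0.835, 0.48], [0.964, -0.232, -0.133], [0.0, 0.498, -0.867]]
contact_force: [-0.4, -0.3, -0.0]
grip_width: 0.826
```

```bash
python3 low.py 7;python3 ov.py .20 ov16.png
```

```text
15.55 [ 444.973 -247.266  184.391] [-0.417 -0.299 -0.035] [-0.586 -0.054 -0.898  0.226  0.155  1.296]
0.12 total [-0.008 -7.452  8.828] [ 0. -0. -0.] /5: [-0.002 -1.49   1.766] [ 0. -0. -0.] -0.9157350148562255
0.06 total [ 0.    -4.954  7.077] [0. 0. 0.] /5: [ 0.    -0.991  1.415] [0. 0. 0.] -0.9284698515189362
0.02 total [-0.    -3.063  4.877] [0. 0. 0.] /5: [-0.    -0.613  0.975] [0. 0. 0.] -0.9363162866034491
-0.02 total [ 0.    -2.866  4.996] [0. 0. 0.] /5: [ 0.    -0.573  0.999] [0. 0. 0.] -0.9436196715953481
```

View pics/ov16.png

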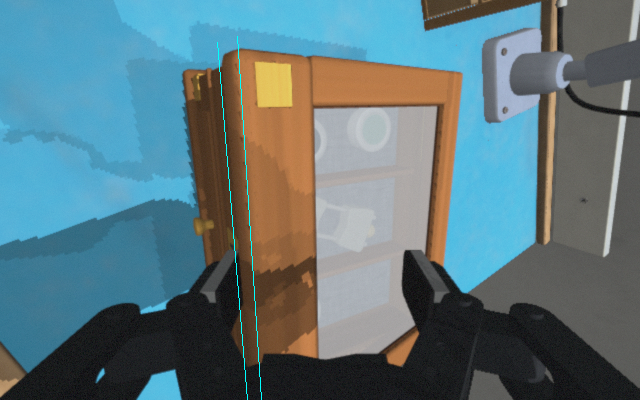

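Request:
move_arm --series '[{"tx":0,"ty":-1.5,"tz":1.7,"ax":0,"ay":0,"az":0,"claw":70},{"tx":0,"ty":-1.5,"tz":1.7,"ax":0,"ay":0,"az":0,"claw":70},{"tx":0,"ty":-1.5,"tz":1.7,"ax":0,"ay":0,"az":0,"claw":70},{"tx":0,"ty":-1.5,"tz":1.7,"ax":0,"ay":0,"az":0,"claw":70},{"tx":0,"ty":-1.5,"tz":1.7,"ax":0,"ay":0,"az":0,"claw":70}]'

```text
t: 16.1
position: [442.8, -246.6, 173.3]
tool_rot: [[0.268, 0.836, 0.48], [0.964, -0.232, -0.133], [0.0, 0.498, -0.867]]
contact_force: [-1.0, 1.2, -0.8]
grip_width: 0.818
```

Request:
move_arm --series '[{"tx":0,"ty":-1,"tz":1.4,"ax":0,"ay":0,"az":0,"claw":70},{"tx":0,"ty":-1,"tz":1.4,"ax":0,"ay":0,"az":0,"claw":70},{"tx":0,"ty":-1,"tz":1.4,"ax":0,"ay":0,"az":0,"claw":70},{"tx":0,"ty":-1,"tz":1.4,"ax":0,"ay":0,"az":0,"claw":70},{"tx":0,"ty":-1,"tz":1.4,"ax":0,"ay":0,"az":0,"claw":70}]'

```text
t: 16.6
position: [442.0, -246.4, 164.8]
tool_rot: [[0.268, 0.836, 0.48], [0.964, -0.232, -0.133], [0.0, 0.498, -0.867]]
contact_force: [-0.3, 0.9, -0.6]
grip_width: 0.821
```

```bash
python3 low.py 9;python3 ov.py .06 ov17.png; python3 - <<'E'
from h import *
r,W,K=cam("scene"); cv2.imwrite("pics/scene17.png",cv2.resize(r["pixels"][100:260,240:440,::-1],None,fx=3.5,fy=3.5,interpolation=cv2.INTER_CUBIC))
E
```

```text
16.6 [ 442.023 -246.415  164.811] [-0.336  0.897 -0.644] [-0.588 -0.026 -0.93   0.168  0.156  1.294]
0.02 total [-0.037 -3.062  5.328] [ 0. -0. -0.] /5: [-0.007 -0.612  1.066] [ 0. -0. -0.] -0.9363162866034491
-0.02 total [ 0.    -2.866  4.996] [0. 0. 0.] /5: [ 0.    -0.573  0.999] [0. 0. 0.] -0.9436196715953481
-0.06 total [ 0.    -2.664  5.107] [0. 0. 0.] /5: [ 0.    -0.533  1.021] [0. 0. 0.] -0.9503567361857334
```

View pics/ov17.png

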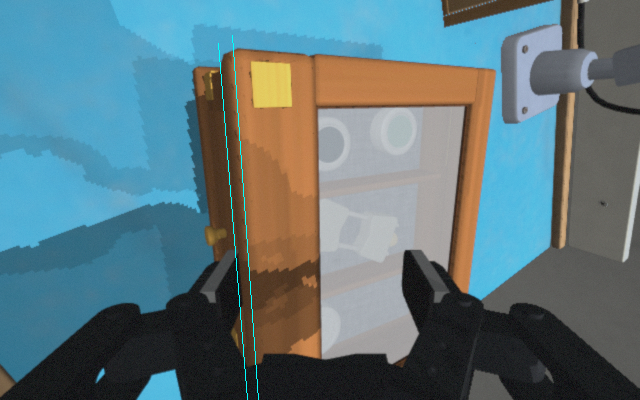

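View pics/scene17.png

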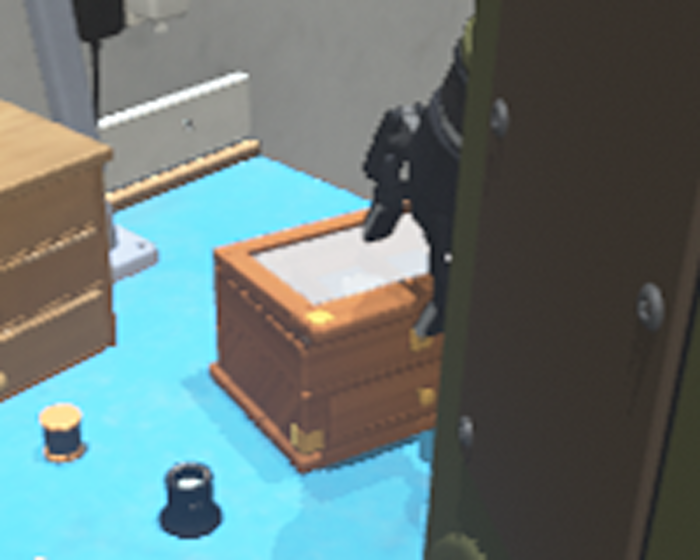

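Request:
move_arm --series '[{"tx":0,"ty":-0.7,"tz":1,"ax":0,"ay":0,"az":0,"claw":70},{"tx":0,"ty":-0.7,"tz":1,"ax":0,"ay":0,"az":0,"claw":70},{"tx":0,"ty":-0.7,"tz":1,"ax":0,"ay":0,"az":0,"claw":70},{"tx":0,"ty":-0.7,"tz":1,"ax":0,"ay":0,"az":0,"claw":70},{"tx":0,"ty":-0.7,"tz":1,"ax":0,"ay":0,"az":0,"claw":70}]'

```text
t: 17.2
position: [441.5, -246.3, 158.8]
tool_rot: [[0.268, 0.836, 0.48], [0.964, -0.232, -0.133], [0.0, 0.498, -0.867]]
contact_force: [-0.4, -0.1, -0.5]
grip_width: 0.821
```

Request:
move_arm --series '[{"tx":0,"ty":-0.7,"tz":0.8,"ax":0,"ay":0,"az":0,"claw":70},{"tx":0,"ty":-0.7,"tz":0.8,"ax":0,"ay":0,"az":0,"claw":70},{"tx":0,"ty":-0.7,"tz":0.8,"ax":0,"ay":0,"az":0,"claw":70},{"tx":0,"ty":-0.7,"tz":0.8,"ax":0,"ay":0,"az":0,"claw":70},{"tx":0,"ty":-0.7,"tz":0.8,"ax":0,"ay":0,"az":0,"claw":70}]'

```text
t: 17.7
position: [440.6, -246.1, 153.7]
tool_rot: [[0.268, 0.835, 0.48], [0.964, -0.232, -0.133], [0.0, 0.498, -0.867]]
contact_force: [0.5, -0.7, 0.3]
grip_width: 0.822
```

```bash
python3 low.py 11;python3 ov.py .0 ov18.png; python3 - <<'E'
from h import *
r,W,K=cam("scene"); cv2.imwrite("pics/scene18.png",cv2.resize(r["pixels"][140:240,290:390,::-1],None,fx=6,fy=6,interpolation=cv2.INTER_CUBIC))
E
```

```text
17.7 [ 440.608 -246.101  153.732] [ 0.55  -0.72   0.293] [-0.589 -0.009 -0.947  0.133  0.157  1.293]
-0.06 total [ 0.04  -1.826  6.54 ] [ 0.001  0.    -0.   ] /5: [ 0.008 -0.365  1.308] [ 0.  0. -0.] -0.9503567361857334
```

View pics/ov18.png

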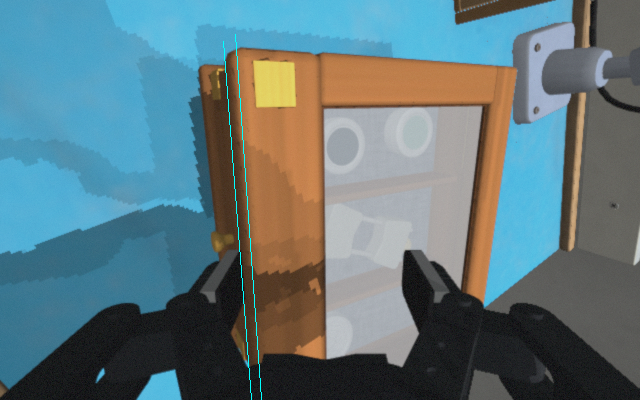

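View pics/scene18.png

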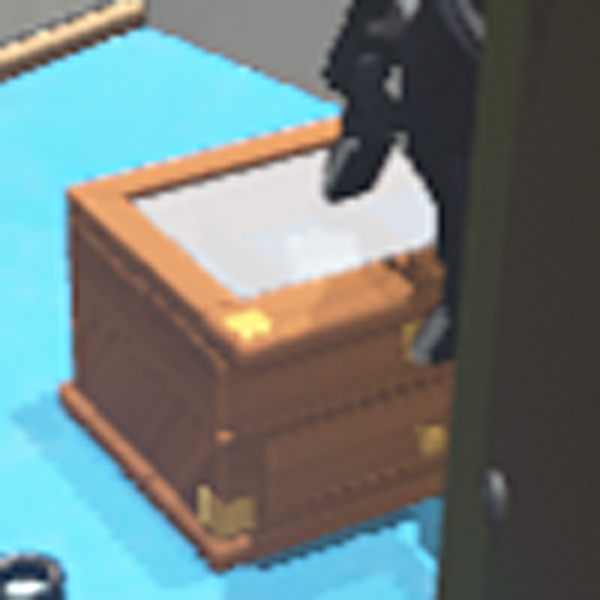

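```bash
python3 - <<'E'
from plan import *
s=env.get_state(); T,R=s["position"],s["tool_rot"]
for b,u in((10,0),(20,0),(20,60),(20,120),(20,200)):
    q,e,e2=ik(T-b*cx+u*up,R[:,2]); print(b,u,q,e.round(2))
E
```

```text
10 0 [-0.598 -0.027 -0.964  0.136  0.161] 0.0
20 0 [-0.607 -0.046 -0.981  0.139  0.165] 0.0
20 60 [-0.607 -0.145 -0.895  0.325  0.165] 0.0
20 120 [-0.607 -0.215 -0.796  0.494  0.165] 0.0
20 200 [-0.607 -0.27  -0.647  0.697  0.165] 0.0
```

Request:
move_arm --series '[{"tx":0,"ty":-0.9,"tz":0,"ax":0,"ay":0,"az":0,"claw":70},{"tx":0,"ty":-0.9,"tz":0,"ax":0,"ay":0,"az":0,"claw":70},{"tx":0,"ty":-0.9,"tz":0,"ax":0,"ay":0,"az":0,"claw":70},{"tx":0,"ty":-0.9,"tz":0,"ax":0,"ay":0,"az":0,"claw":70},{"tx":0,"ty":-0.9,"tz":0,"ax":0,"ay":0,"az":0,"claw":70}]'

```text
t: 18.3
position: [436.6, -244.9, 151.3]
tool_rot: [[0.268, 0.836, 0.48], [0.964, -0.232, -0.133], [0.0, 0.498, -0.867]]
contact_force: [-0.7, 0.2, 0.3]
grip_width: 0.822
```

```bash
python3 low.py 12;python3 ov.py .0 ov19.png
```

```text
18.3 [ 436.576 -244.903  151.341] [-0.726  0.197  0.324] [-0.593 -0.012 -0.957  0.127  0.158  1.29 ]
```

View pics/ov19.png

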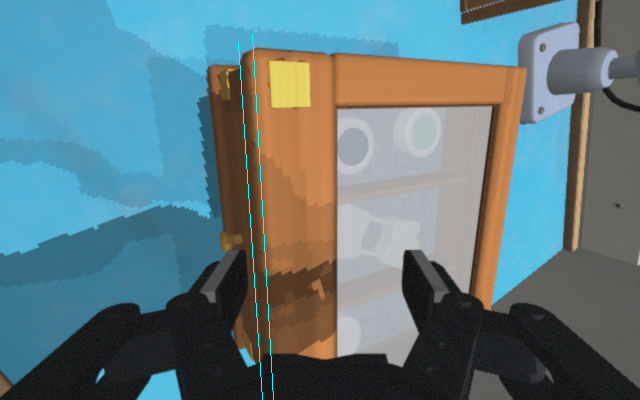

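The front finger at (240,260) has now separated from the lid edge at about (255,260), so the lid is resting on the rim. I'll retreat back, then up.

Request:
move_arm --series '[{"tx":0,"ty":-4,"tz":-2.3,"ax":0,"ay":0,"az":0,"claw":70},{"tx":0,"ty":-4,"tz":-2.3,"ax":0,"ay":0,"az":0,"claw":70},{"tx":0,"ty":-4,"tz":-2.3,"ax":0,"ay":0,"az":0,"claw":70},{"tx":0,"ty":-4,"tz":-2.3,"ax":0,"ay":0,"az":0,"claw":70},{"tx":0,"ty":5,"tz":-8.7,"ax":0,"ay":0,"az":0,"claw":70}]'

```text
t: 18.85
position: [417.0, -239.0, 159.9]
tool_rot: [[0.268, 0.837, 0.477], [0.963, -0.234, -0.131], [0.001, 0.495, -0.869]]
contact_force: [-0.0, -1.0, 0.0]
grip_width: 0.819
```

Request:
move_arm --series '[{"tx":0,"ty":10,"tz":-17.4,"ax":0,"ay":0,"az":0,"claw":70},{"tx":0,"ty":15,"tz":-26,"ax":0,"ay":0,"az":0,"claw":70},{"tx":0,"ty":15,"tz":-26,"ax":0,"ay":0,"az":0,"claw":70},{"tx":0,"ty":15,"tz":-26,"ax":0,"ay":0,"az":0,"claw":70},{"tx":0,"ty":15,"tz":-26,"ax":0,"ay":0,"az":0,"claw":70}]'

```text
t: 19.35
position: [418.6, -239.8, 302.8]
tool_rot: [[0.268, 0.836, 0.48], [0.963, -0.232, -0.133], [0.0, 0.498, -0.867]]
contact_force: [0.3, -0.1, -0.6]
grip_width: 0.818
```

Request:
move_arm --series '[{"tx":30,"ty":0,"tz":0,"ax":0,"ay":0,"az":0,"claw":70},{"tx":40,"ty":0,"tz":0,"ax":0,"ay":0,"az":0,"claw":70},{"tx":40,"ty":0,"tz":0,"ax":0,"ay":0,"az":0,"claw":70},{"tx":40,"ty":0,"tz":0,"ax":0,"ay":0,"az":0,"claw":70},{"tx":40,"ty":0,"tz":0,"ax":0,"ay":0,"az":0,"claw":70}]'

```text
t: 19.85
position: [469.7, -55.7, 301.9]
tool_rot: [[0.268, 0.835, 0.481], [0.963, -0.233, -0.133], [0.001, 0.499, -0.867]]
contact_force: [0.2, -0.8, -0.6]
grip_width: 0.82
```

Request:
move_arm --series '[{"tx":40,"ty":0,"tz":0,"ax":0,"ay":0,"az":0,"claw":70},{"tx":40,"ty":0,"tz":0,"ax":0,"ay":0,"az":0,"claw":70},{"tx":40,"ty":0,"tz":0,"ax":0,"ay":0,"az":0,"claw":70},{"tx":0,"ty":0,"tz":0,"ax":0,"ay":0,"az":0,"claw":70},{"tx":0,"ty":0,"tz":0,"ax":0,"ay":0,"az":0,"claw":70}]'

```text
t: 20.35
position: [501.7, 59.3, 301.3]
tool_rot: [[0.265, 0.837, 0.479], [0.964, -0.23, -0.132], [-0.0, 0.497, -0.868]]
contact_force: [-0.5, 0.3, -0.4]
grip_width: 0.822
```

```bash
python3 - <<'E'
from plan import *
s=env.get_state(); print(s["t"],s["position"],s["contact_force"],s["joint_vel"])
r,W,K=cam("scene"); im=r["pixels"][...,::-1].copy()
f=lambda P:tuple(int(v) for v in ((np.array(px(W,K,P))-[270,120]+.5)*5-.5))
im=cv2.resize(im[120:240,270:410],None,fx=5,fy=5,interpolation=cv2.INTER_CUBIC); im0=im.copy()
for a,cc in((0,(0,255,0)),(.06,(0,0,255))):
  L=lidp(a)
  for n in(0,14):cv2.line(im,f(L(144,90,n)),f(L(144,-90,n)),cc,1)
cv2.imwrite("pics/sceneF.png",im)
cv2.imwrite("pics/sceneF0.png",im0)
r,W,K=cam("top","topF.png")
for c in("top","scene"):
  _,W,K=cam(c)
  for n in "loupe spool blower gauge".split():
    for d in env.look_for(c,n)[:1]: print(c,n,round(d["p"],2),(W@np.append(d["position"],1))[:3].round())
E
```

```text
20.35 [501.747  59.291 301.269] [-0.492  0.314 -0.418] [-0.043 -0.014 -0.018  0.003 -0.002 -0.001]
top loupe 0.73 [487. -79.  24.]
top spool 0.61 [601. -62.  31.]
top blower 0.71 [619.  47.  50.]
top gauge 0.84 [426. -20.  11.]
scene loupe 0.84 [480. -71.  17.]
scene spool 0.44 [599. -58.  20.]
scene blower 0.6 [610.  53.  39.]
scene gauge 0.74 [427. -18.  10.]
```

View pics/sceneF.png

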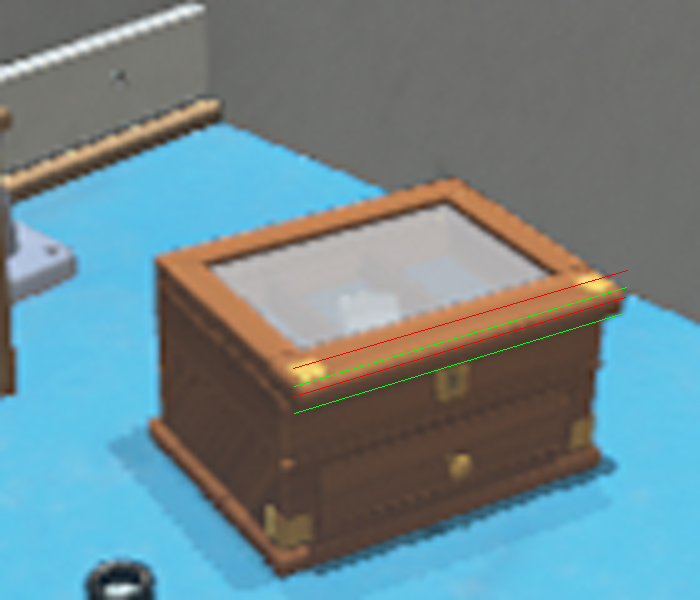

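View pics/sceneF0.png

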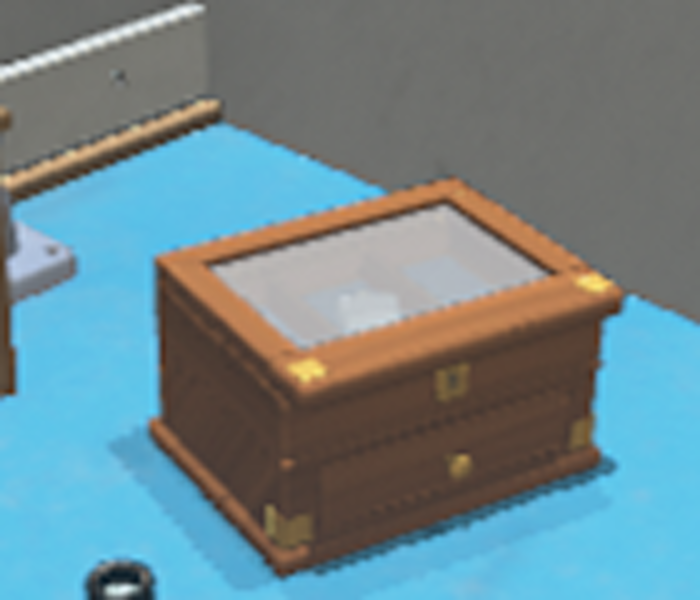

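View pics/topF.png

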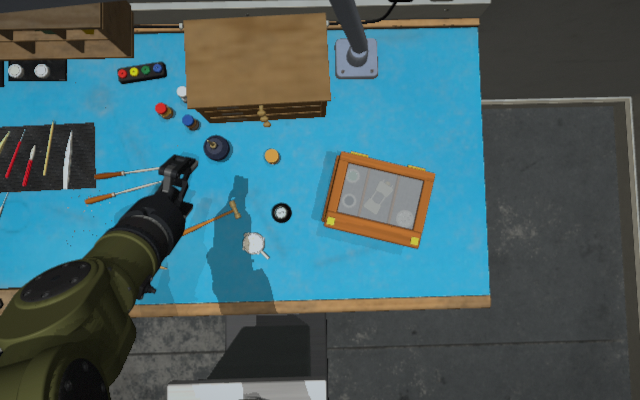

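```bash
python3 - <<'E'
from station import env
print(env.get_state()["joint_vel"]); print(env.hand_in())
E
```

```text
[ 6.60491361e-03  2.65311637e-03  2.92452003e-05 -9.35996627e-04
 -3.06558185e-04 -8.68765747e-04]
the job is handed in; nothing more can be done
None
```

The lid is shut and I've handed the job in. It took just over 20 s of the 45 s, and the hand-in gave no verdict.

- **What I did:** I straddled the lid's free edge with the fingers 70 mm apart. The rear finger tipped the lid past its balance point. The front finger, from below, caught it at about 0.9 rad and let it down at about 0.25 rad/s, slower near the end. I then backed the arm off and moved it well clear, to about 300 mm above the bench and left of the case.
- **Lid:** the last scene and top views show it lying flat on the rim with no visible gap. In the scene view, the front edge sits a pixel or two from where my model puts a shut lid. That is within the calibration error, but it means I couldn't confirm the 0.02 rad limit by measurement.
- **Speed and forces:** force readings stayed at noise level (under about 2.5 N), so the catch was judged from pictures (the lid stood still on the finger), not from a clear force signal. I did not measure the lid's speed in the last 0.1 rad directly.
- **Things round the case:** the loupe, spool and blower came out within about 6 mm of the first readings, which is about the detector's accuracy. For the gauge I have only the final fix, since the detector missed it at the start; in the pictures it is where it was.
- **Things in the case:** I checked these only by eye through the pane, and they look unmoved.

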